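# Sort the moss-picture leftovers and slide the tray home

## Task

Clear up after the moss picture: put every river stone into the wide compartment of the tray and every piece of driftwood into the narrow one. Once all of them are sorted, slide the tray, handle end last, into the open mouth of the white storage bay until it is fully home against the back. Leave the other things on the table where they are.

Things in the scene. Friction and masses are not known exactly. Their poses are not given: they have to be found in the camera images.
- tray: open grey tray, 250 mm long (x), 200 wide (y), 50 high, floor and walls 5 mm thick, about 0.35 kg empty; slides on the table. Origin: centre of its underside. +x is the end that enters the bay first, the handle is at the -x end. A lengthwise divider as high as the walls parts a wide compartment (y = -15 to +95 mm) from a narrow one (y = -95 to -20 mm), both 240 mm long.
- tray_handle (a point): point inside the tray's handle, 40 mm above the tray's underside, axes as the tray's. The handle is a wooden block on the outside of the -x wall, 50 mm long (tray x = -175 to -125 mm; this point is at x = -156), 16 mm thick (y = -8 to +8 mm), from 20 to 60 mm above the table. It can be gripped from above across its thickness.
- tray_wide (a point): centre of the wide compartment's floor (110 by 240 mm inside, tray x = 0, y = +40 mm, 5 mm above the underside), for stones
- tray_narrow (a point): centre of the narrow compartment's floor (75 by 240 mm inside, tray x = 0, y = -57.5 mm, 5 mm above the underside), for driftwood
- bay: fixed white storage bay with a roof, planter on top. Origin: on the table, middle of its open mouth; +x points into the bay. Inside 206 mm wide (y = -103 to +103), 74 high, 250 deep to the rigid back wall; no floor or sill, the tray slides on the table. Roof top at 84 mm, clear for 135 mm behind the mouth. Tray fully home: origin at x = 125 mm, x axes parallel, only the handle outside.
- bay_guide (a point): outer end of the bay's aluminium guide rail, on its inner face (bay x = -120, y = -103 mm, z = 30 mm). The rail, 30 mm high, continues the bay's -y inner wall straight out 120 mm in front of the mouth. On the +y side a 45 mm lead-in of the same height flares outward from the mouth.
- stone0: a smooth oval river stone 66 mm long (its x axis), 48 mm wide (y) and 34 mm high (z), about 170 g; origin at the centre of its underside. Absent in some starts (None).
- stone1: a smooth oval river stone 66 mm long (its x axis), 48 mm wide (y) and 34 mm high (z), about 170 g; origin at the centre of its underside. Absent in some starts (None).
- stone2: a smooth oval river stone 66 mm long (its x axis), 48 mm wide (y) and 34 mm high (z), about 170 g; origin at the centre of its underside. Absent in some starts (None).
- stick0: a piece of driftwood, a straight grey-brown stick 105 mm long (its x axis), 22 mm wide and 22 mm high, about 35 g; origin at the centre of its underside. Absent in some starts (None).
- stick1: a piece of driftwood, a straight grey-brown stick 105 mm long (its x axis), 22 mm wide and 22 mm high, about 35 g; origin at the centre of its underside. Absent in some starts (None).
- stick2: a piece of driftwood, a straight grey-brown stick 105 mm long (its x axis), 22 mm wide and 22 mm high, about 35 g; origin at the centre of its underside. Absent in some starts (None).
- stick3: a piece of driftwood, a straight grey-brown stick 105 mm long (its x axis), 22 mm wide and 22 mm high, about 35 g; origin at the centre of its underside. Absent in some starts (None).
- glue_gun: blue hot-glue gun lying on its side, 180 mm by 130 mm by 32 mm; a bystander, leave it alone; origin under its centre.
- tape: cardboard-coloured roll of tape, 90 mm across, 24 mm high; a bystander, leave it alone; origin under its centre.
- spray: white bottle, 64 mm across, 170 mm high; a bystander, leave it alone; origin under its centre.
- mug: white mug, 80 mm across, 90 mm high; a bystander, leave it alone; origin under its centre.
- bowl: blue ceramic bowl, 120 mm across, 45 mm high; a bystander, leave it alone; origin under its centre.
- brush: flat brush lying on the table, 200 mm by 42 mm by 20 mm; a bystander, leave it alone; origin under its centre.
- glue_pack: clear plastic pack, 100 mm by 70 mm by 35 mm; a bystander, leave it alone; origin under its centre.

How it is judged:
By the outcome, as a careful person would: the job done as asked, in the order asked, and still so for the second after the job is handed in, with the robot touching nothing.
Of stone0, stone1, stone2 only 2 to 3 are there at a start; the rules pass over those that are not, and their reading is None.
Of stick0, stick1, stick2, stick3 only 3 to 4 are there at a start; the rules pass over those that are not, and their reading is None.
At some moment in a run one of stone0, stone1, stone2, stick0, stick1, stick2, stick3 may be knocked a few centimetres aside while the robot is not near it.
Once in a run the grip may slacken for a moment while it holds something.
It also fails if it takes over 210 s, if anything falls off the work surface, if the arm or the gripper's body presses on something with over 40 N, if the wrist force passes 120 N, or if a joint passes its speed limit or range.

## Robot

A 6-joint arm with a two-finger parallel gripper is mounted at the origin on the work surface. World frame = base frame: x ahead of the robot, y to its left, z up, the work surface at z = 0. Lengths are in m, angles in rad, forces in N, time in s.
With the tool pointing down it reaches from about 0.3 to 0.875 m from the base axis. Payload 6.4 kg.
Tool frame: the origin (TCP) lies midway between the tips of the shut fingers; the grasp point (between the pads) lies 19 mm behind it (ctrl.hold_point_z is the distance from the TCP to the grasp point, in m); z points along the fingers, y is the line along which they close (so a half turn about z gives the same grasp; the last joint's range is limited). The gripper opens to 85 mm and grips with 20 to 120 N. Pads are 22 mm wide; open, the fingers measure 114 mm over their backs; the gripper's body (76 mm by 85 mm) begins 54 mm behind the grasp point. The pads swing forward as they close: fully open they stand 13 mm farther back than shut.
Start: joints at [-1.347, 0.181, 1.607, -0, 1.354, -0.206], TCP at [0.24, -0.523, 0.231] pointing down, gripper open.
Joint ranges: [-2.99, 2.99], [-0.89, 2.07], [0.3, 2.58], [-1.14, 4.28], [0, 2.63], [-3.12, 3.12]. Speed limits (rad/s): [2.57, 2.57, 3.01, 3.14, 3.14, 3.14].

## Interface

Orientations are given as a unit quaternion [w, x, y, z].
In Python, from bench import ctrl gives the robot as it stands.
- The arm moves only by the tool carry_out, never from a script. Its argument "plan" is text: rows parted by semicolons, each of 6 numbers parted by spaces: the shift along the tool's x, y, z as a fraction of full scale, then the turn, a rotation vector about the tool's x, y, z as a fraction of full scale. A call has exactly 8 rows; each row shifts and turns the commanded pose from where the row before left it, along the tool's axes as they then stand; what a row does not reach is not made up. Full scale, the value 1, is 40 mm for a shift and 0.1 rad for a turn. A row lasts 1/12 s, in which the tool goes at most 41.7 mm and 7.16 degrees, less where a joint would pass 70% of its speed; a pose out of reach is approached as far as the arm can. A call with a number of a shift or a turn outside -1 to 1 is refused whole. A call with a gripper value outside its range is refused whole. "claw" is the gripper's target within -1 to 1 (shut at 1, half-way at 0, fully open at -1), set as the call begins (left out, the last holds). The fingers move at their own pace and stop on an object; the grip force is fixed at half the most. Time passes only in rows, so rows that do not move let the fingers close, or fill a call up. It gives the time, the measured TCP pose, the force, the opening and the grip force at its end, in the units of the state.
- ctrl.get_obs(): the state, without advancing time (a new reading comes with each control period).
- ctrl.camera(name): name is "side" or "top"; returns a dict with "pixels" (480x640x3 uint8, red, green, blue), "mtx" (3x3 intrinsics, pixels), "R" (3x3) and "t" (3): a world point X has camera coordinates R X + t. Camera axes: x right, y down, z forward; pixel columns grow to the right and rows downward; lengths in m; the calibration is good to about 2 mm. A picture is of the moment at which its call begins. There is no depth.
- ctrl.hand_in(): hands the job in; it is judged then, once.
The state is a dict: "time_s": time; "q": joint angles; "dq": joint speeds; "joint_efforts": joint torques, N m; "eef_pos": TCP position; "eef_rot": TCP orientation; "wrist_force": force on the tool from outside, world axes, zero at the start; "torque": the same for the moment, N m; "opening": opening from 0.0 (shut) to 1.0 (fully open); "grasp_force": force on a finger pad.
Only numpy, scipy, OpenCV 4.12 (cv2) and the standard library are available. Lean on these libraries where they do the work, as an engineer would, in place of code of your own. Each camera call takes 0.05 s, during which the arm holds its last target. There are 200 camera calls.

## Working session

There is one attempt and no reset: what is moved stays moved. The work goes in short steps, Python scripts to look and compute and a tool call to move; the robot and the scene stay as the last step left them, time stands still between calls to the robot, and variables do not carry over. Pictures are saved under pics/ and viewed, at most 14 in all, crops included, and the job is handed in when it is done.

Besides the shell and the picture viewer there is one more tool, called after "Emit:" as name(argument=value, ...) on one line, values as JSON. carry_out: Moves the arm, as the interface text tells. Shift numbers are shares of 40 mm and turn numbers shares of 0.1 rad, none past 1 either way. Its arguments: {"type":"object","properties":{"plan":{"type":"string"},"claw":{"type":"number"}},"required":["plan"]}

```bash
mkdir -p pics; ls; python3 - <<'E'
from bench import ctrl
import cv2,numpy as np,pickle
o=ctrl.get_obs();print({k:np.round(v,3) for k,v in o.items()})
for n in("top","side"):
    c=ctrl.camera(n);cv2.imwrite(f"pics/{n}0.png",c["pixels"][:,:,::-1]);print(n,c["mtx"].round(1).tolist(),c["R"].round(3).tolist(),c["t"].round(3).tolist())
E
```

```text
pics
{'time_s': np.float64(0.0), 'q': array([-1.347,  0.182,  1.608,  0.   ,  1.354, -0.206]), 'dq': array([ 0.   , -0.   ,  0.001, -0.002, -0.   ,  0.001]), 'joint_efforts': array([ 2.0000e-03, -4.4486e+01, -3.5134e+01, -0.0000e+00,  9.0000e-03,
        0.0000e+00]), 'eef_pos': array([ 0.239, -0.522,  0.23 ]), 'eef_rot': array([-0.001,  0.977,  0.213, -0.   ]), 'wrist_force': array([ 0.566, -0.169, -0.203]), 'torque': array([0.011, 0.044, 0.002]), 'grasp_force': np.float64(0.0), 'opening': np.float64(1.002)}
top [[510.2, 0.0, 311.4], [0.0, 510.2, 243.6], [0.0, 0.0, 1.0]] [[-0.012, -1.0, 0.017], [-0.99, 0.01, -0.141], [0.141, -0.018, -0.99]] [-0.041, 0.539, 1.255]
side [[590.5, 0.0, 315.4], [0.0, 590.5, 245.2], [0.0, 0.0, 1.0]] [[-0.935, -0.354, 0.013], [-0.247, 0.625, -0.741], [0.254, -0.696, -0.671]] [0.464, 0.202, 1.606]
```

View pics/top0.png

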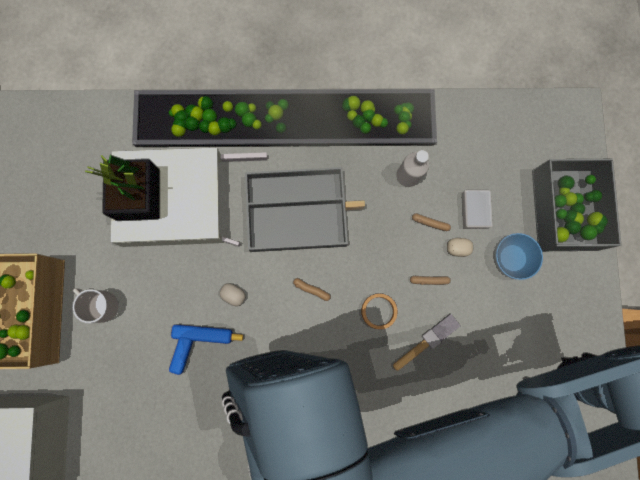

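View pics/side0.png

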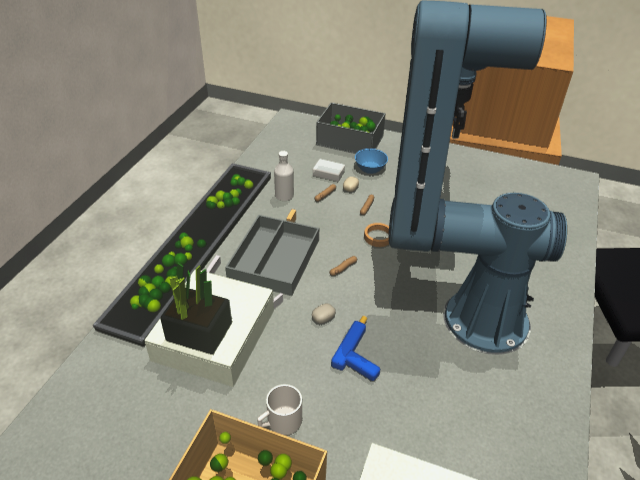

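The top view shows two stones at (232,294) and (460,247), and three sticks at (431,222), (430,280) and (312,289). The tray is centred at (297,210) with its handle at (355,205), and the bay mouth is at column 218. The arm may be hiding more pieces. Next I'll measure these.

```bash
cat > h.py <<'E'
from bench import ctrl
import cv2,numpy as np
def cam(n,save=None):
    c=ctrl.camera(n)
    if save: cv2.imwrite(f"pics/{save}.png",c["pixels"][:,:,::-1])
    return c
def ray(c,uv,z):
    "pixels (N,2) -> world points on plane z"
    uv=np.atleast_2d(np.asarray(uv,float))
    d=np.c_[uv,np.ones(len(uv))]@np.linalg.inv(c["mtx"]).T@c["R"]
    o=-c["R"].T@c["t"]
    return o+d*((z-o[2])/d[:,2])[:,None]
def pieces(c,box=None,amin=60,amax=1500):
    "warm-coloured blobs: (px centre, world centre, long-axis angle, length,width)"
    p=c["pixels"].astype(int); hsv=cv2.cvtColor(c["pixels"],cv2.COLOR_RGB2HSV)
    m=((p[...,0]-p[...,2])>15).astype(np.uint8)
    m=cv2.morphologyEx(m,cv2.MORPH_OPEN,np.ones((3,3)))
    out=[]
    for k in cv2.findContours(m,cv2.RETR_EXTERNAL,cv2.CHAIN_APPROX_NONE)[0]:
        a=cv2.contourArea(k)
        if not amin<a<amax: continue
        q=np.float32(ray(c,k[:,0],.012)[:,:2]*1000)
        (cx,cy),(w,h),_=r=cv2.minAreaRect(q)
        b=cv2.boxPoints(r); e=max(b[1]-b[0],b[2]-b[1],key=np.linalg.norm)
        ang=np.degrees(np.arctan2(e[1],e[0]))%180
        u=k[:,0].mean(0)
        if box and not(box[0]<u[0]<box[1] and box[2]<u[1]<box[3]): continue
        out.append((u.round(),(round(cx),round(cy)),round(ang),round(max(w,h)),round(min(w,h)),c["pixels"][int(u[1]),int(u[0])]))
    return out
E
python3 - <<'E'
from h import *
for n in("top","side"):
    c=cam(n);print(n)
    for r in pieces(c): print(*r)
c=cam("top")
f=lambda uv,z:(ray(c,uv,z)[:,:2]*1000).round().tolist()
print("tray rim",f([(247,172),(344,169),(348,246),(250,250)],.05))
print("handle",f([(347,205),(366,205)],.06))
print("roof",f([(218,149),(219,242)],.084))
print("rail",f([(267,158),(222,158),(239,243),(222,238)],.03))
im=cv2.resize(c["pixels"][130:310,200:500,::-1],None,fx=2.66,fy=2.66,interpolation=2);cv2.imwrite("pics/crop.png",im)
E
```

```text
top
[410. 355.] (258, -294) 127 107 22 [126  99  65]
[237. 337.] (308, 143) 81 31 19 [178 145  58]
[631. 326.] (319, -860) 174 97 44 [92 68 45]
[379. 311.] (368, -218) 89 92 91 [100  99  94]
[232. 294.] (415, 156) 59 64 46 [181 173 159]
[311. 289.] (425, -45) 64 104 23 [164 135 100]
[430. 280.] (445, -352) 89 103 21 [152 125  96]
[460. 247.] (532, -433) 89 66 45 [192 179 158]
[562. 234.] (562, -706) 179 37 33 [136 159  38]
[431. 222.] (597, -360) 71 104 24 [164 134 102]
[595. 218.] (602, -793) 89 41 35 [114 134  32]
[579. 218.] (605, -751) 175 30 24 [130 154  37]
[354. 204.] (645, -162) 90 50 24 [189 159 115]
[569. 196.] (663, -727) 48 58 40 [112 136  34]
[131. 178.] (721, 419) 80 64 32 [43 52  8]
[120. 188.] (710, 447) 12 156 103 [40 73 30]
[178. 130.] (852, 304) 90 38 33 [138 161  34]
[402. 127.] (855, -295) 90 33 31 [138 161  48]
[378. 120.] (876, -231) 90 38 34 [133 156  35]
[252. 121.] (876, 107) 55 55 26 [46 95 32]
[275. 112.] (902, 46) 180 42 38 [136 156  57]
[176. 109.] (911, 312) 120 40 27 [131 156  16]
[227. 106.] (918, 174) 1 28 27 [139 162  37]
[205. 116.] (884, 235) 33 1
[... 536 characters left out ...]
. 234.] (376, -218) 106 117 76 [165 167 152]
[292. 216.] (658, -205) 112 61 32 [237 198 117]
[367. 204.] (447, -352) 88 117 23 [174 133  89]
[218. 198.] (910, -198) 163 78 77 [ 88 113  29]
[235. 194.] (876, -233) 116 68 27 [128 164  28]
[325. 192.] (598, -362) 71 114 30 [180 138  94]
[248. 184.] (858, -307) 116 48 31 [139 178  26]
[350. 183.] (534, -443) 108 84 52 [231 219 181]
[283. 170.] (779, -428) 112 61 61 [218 213 202]
[362. 122.] (618, -852) 94 75 36 [115 149  24]
tray rim [[724.0, 115.0], [730.0, -133.0], [530.0, -139.0], [523.0, 107.0]]
handle [[633.0, -138.0], [633.0, -186.0]]
roof [[774.0, 185.0], [539.0, 179.0]]
rail [[767.0, 66.0], [768.0, 183.0], [544.0, 137.0], [557.0, 180.0]]
```

View pics/crop.png

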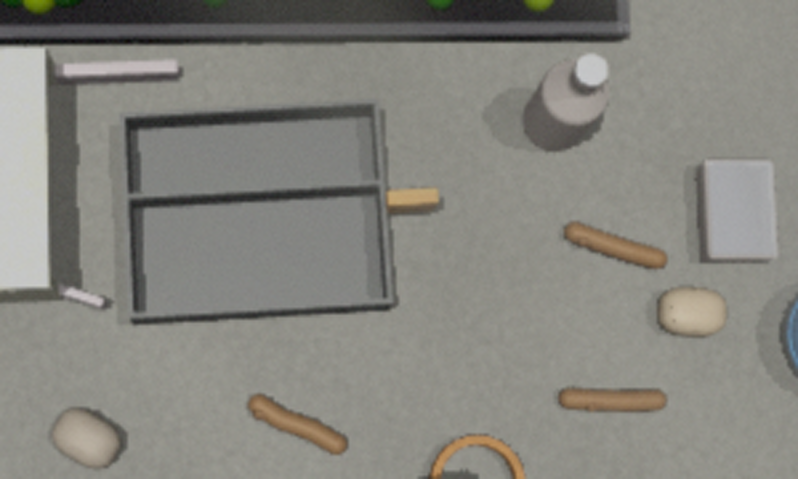

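The enlarged crop shows the tray turned about 1.5° from world y. Its narrow compartment is on the far (+x) side and its handle points to -y. The tray centre is about (627,-12) mm, and the sizes measured from the corners match the given ones. The bay mouth is near y=182 mm.

```bash
cat > go.py <<'E'
# usage: go.py x y z yaw(mm,deg): remaining shift (units of 40 mm, current tool axes) and turn (0.1 rad units)
import sys
from bench import ctrl
import numpy as np
from scipy.spatial.transform import Rotation as Ro
def calc(p,yaw,ps):
    tgt=np.array(ps[:3])/1000
    R=np.array([[np.cos(yaw),np.sin(yaw),0],[np.sin(yaw),-np.cos(yaw),0],[0,0,-1]])
    s=R.T@(tgt-p)/.04
    t=-((np.radians(ps[3])-yaw+np.pi/2)%np.pi-np.pi/2)/.1
    return s.round(2),round(t,2),tgt,yaw-t*.1
o=ctrl.get_obs();w,x,y,z=o["eef_rot"]
M=Ro.from_quat([x,y,z,w]).as_matrix();yaw=np.arctan2(M[1,0],M[0,0])
print("t",o["time_s"].round(2),"pos",(o["eef_pos"]*1000).round(1),"yaw",np.degrees(yaw).round(1),"tilt",M[:,2].round(3),"open",round(float(o["opening"]),2),"grip",round(float(o["grasp_force"]),1),"F",o["wrist_force"].round(1))
p=o["eef_pos"]
a=list(map(float,sys.argv[1:]))
for i in range(0,len(a),4):
    s,t,p,yaw=calc(p,yaw,a[i:i+4]);print(a[i:i+4],"shift",s,"then turn",t)
E
python3 go.py 445 -352 130 89 445 -352 5 89; python3 -c "from bench import ctrl;print(ctrl.hold_point_z)"
```

```text
0.0187Traceback (most recent call last):
  File "go.py", line 14, in <module>
    print("t",o["time_s"].round(2),"pos",(o["eef_pos"]*1000).round(1),"yaw",np.degrees(yaw).round(1),"tilt",M[:,2].round(3),"open",round(float(o["opening"]),2),"grip",round(float(o["grasp_force"]),1),"F",o["wrist_force"].round(1))
              ^^^^^^^^^^^^^^^^^
AttributeError: 'float' object has no attribute 'round'
```

```bash
sed -i 's/o\["time_s"\].round(2)/round(float(o["time_s"]),2)/' go.py
python3 go.py 445 -352 130 89 445 -352 5 89
```

```text
t 0.25 pos [ 239.6 -522.5  230.8] yaw 24.6 tilt [-0.     0.001 -1.   ] open 1.0 grip 0.0 F [-0.1 -0.5 -0.4]
[445.0, -352.0, 130.0, 89.0] shift [ 6.44 -1.73  2.52] then turn -11.24
[445.0, -352.0, 5.0, 89.0] shift [0.   0.   3.12] then turn -0.0
```

Emit:
carry_out(plan="0.8 -0.2 0.3 0 0 0;0.8 -0.2 0.3 0 0 0;0.8 -0.2 0.3 0 0 0;0.8 -0.2 0.3 0 0 0;0.8 -0.2 0.3 0 0 0;0.8 -0.2 0.3 0 0 0;0.8 -0.2 0.3 0 0 0;0.8 -0.2 0.3 0 0 0", claw=-0.2)

```text
time_s: 0.92
eef_pos: [0.4467, -0.3567, 0.1348]
eef_rot: [0.0, 0.977, 0.213, 0.0]
wrist_force: [-0.1, -1.1, 0.5]
opening: 0.598
grasp_force: 0.0
```

Emit:
carry_out(plan="0 0 0 0 0 -1;0 0 0 0 0 -1;0 0 0 0 0 -1;0 0 0 0 0 -1;0 0 0 0 0 -1;0 0 0 0 0 -1;0 0 0 0 0 -1;0 0 0 0 0 -1")

```text
time_s: 1.58
eef_pos: [0.4456, -0.3578, 0.1351]
eef_rot: [-0.0, 0.815, 0.579, -0.0]
wrist_force: [-0.0, 0.3, 0.2]
opening: 0.599
grasp_force: 0.0
```

Emit:
carry_out(plan="0 0 0 0 0 -0.8;0 0 0 0 0 -0.8;0 0 0 0 0 -0.8;0 0 0 0 0 -0.8;0 0 0 0 0 0;0 0 0 0 0 0;0 0 0 0 0 0;0 0 0 0 0 0")

```text
time_s: 2.25
eef_pos: [0.4457, -0.3578, 0.1352]
eef_rot: [-0.0, 0.715, 0.699, 0.0]
wrist_force: [-0.2, 0.4, 0.6]
opening: 0.602
grasp_force: 0.0
```

```bash
python3 go.py 445 -352 6 89; python3 -c "
from h import *
c=cam('top','top1')
for r in pieces(c,(150,520,190,470)): print(*r)
c=cam('side','side1')
for r in pieces(c,(250,520,150,470)): print(*r)"
```

```text
t 2.25 pos [ 445.7 -357.8  135.2] yaw 88.7 tilt [-0.  0. -1.] open 0.6 grip 0.0 F [-0.2  0.4  0.6]
[445.0, -352.0, 6.0, 89.0] shift [ 0.14 -0.02  3.23] then turn -0.05
[237. 337.] (309, 142) 89 30 17 [183 151  63]
[378. 309.] (372, -215) 129 93 84 [148 149 140]
[232. 295.] (414, 157) 60 64 44 [184 175 159]
[311. 289.] (425, -45) 63 104 24 [151 123  91]
[417. 279.] (447, -318) 89 36 18 [84 66 52]
[431. 222.] (597, -361) 71 105 23 [167 137 103]
[354. 205.] (645, -162) 90 50 24 [192 163 117]
[284. 399.] (413, 434) 114 65 64 [158 152 139]
[323. 312.] (418, 148) 57 68 55 [217 206 180]
[343. 265.] (427, -47) 64 111 30 [173 132  88]
[378. 234.] (371, -218) 105 120 85 [92 94 85]
[292. 216.] (658, -205) 112 61 32 [243 208 124]
[367. 204.] (446, -351) 87 116 23 [100  78  55]
[325. 192.] (598, -362) 71 114 31 [190 146  98]
[350. 183.] (533, -440) 79 86 52 [137 126 102]
[279. 170.] (797, -424) 113 68 25 [214 209 197]
```

View pics/top1.png

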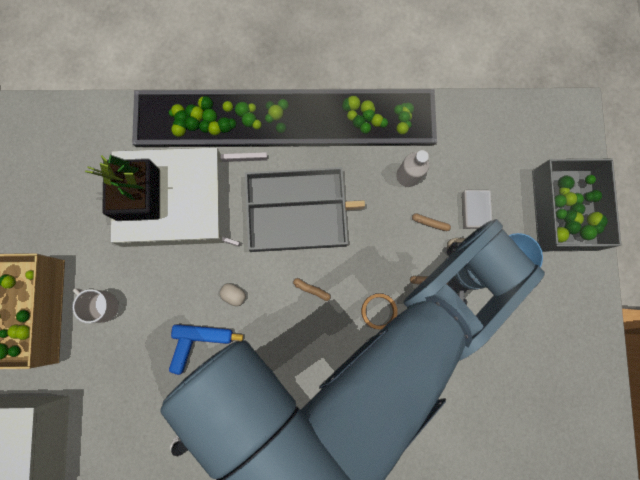

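The view with the arm moved shows the same five pieces. The strip of table hidden before at about (230-360, 360-470) is still partly covered, and I'll check it later. I'm descending on the stick at (445,-352).

Emit:
carry_out(plan="0.14 0 0.5 0 0 0;0 0 0.6 0 0 0;0 0 0.6 0 0 0;0 0 0.6 0 0 0;0 0 0.5 0 0 0;0 0 0.3 0 0 0;0 0 0.15 0 0 0;0 0 0 0 0 0")

```text
time_s: 3.02
eef_pos: [0.4452, -0.3516, 0.0041]
eef_rot: [-0.001, 0.715, 0.7, 0.0]
wrist_force: [0.4, 1.5, -0.7]
opening: 0.596
grasp_force: 0.0
```

Emit:
carry_out(plan="0 0 0 0 0 0;0 0 0 0 0 0;0 0 0 0 0 0;0 0 0 0 0 0;0 0 0 0 0 0;0 0 0 0 0 0;0 0 0 0 0 0;0 0 0 0 0 0", claw=1)

```text
time_s: 3.68
eef_pos: [0.4468, -0.3534, 0.007]
eef_rot: [0.002, 0.714, 0.7, -0.0]
wrist_force: [0.5, 1.3, 5.9]
opening: 0.241
grasp_force: 61.6
```

Emit:
carry_out(plan="0 0 -0.3 0 0 0;0 0 -0.5 0 0 0;0 0 -0.5 0 0 0;0 0 -0.5 0 0 0;0 0 -0.5 0 0 0;0 0 -0.4 0 0 0;0 0 -0.3 0 0 0;0 0 0 0 0 0")

```text
time_s: 4.35
eef_pos: [0.4471, -0.3537, 0.1289]
eef_rot: [0.003, 0.714, 0.7, -0.0]
wrist_force: [0.4, -0.4, -0.2]
opening: 0.242
grasp_force: 60.7
```

```bash
python3 go.py 683 46 125 91 683 46 14 91
```

```text
t 4.35 pos [ 447.1 -353.7  128.9] yaw 88.8 tilt [ 0.004 -0.004 -1.   ] open 0.24 grip 60.7 F [ 0.4 -0.4 -0.2]
[683.0, 46.0, 125.0, 91.0] shift [10.11  5.69  0.1 ] then turn -0.38
[683.0, 46.0, 14.0, 91.0] shift [0.   0.   2.78] then turn -0.0
```

Emit:
carry_out(plan="0.4 0.22 0 0 0 0;0.7 0.4 0 0 0 0;0.7 0.4 0 0 0 0;0.7 0.4 0 0 0 0;0.7 0.4 0 0 0 0;0.7 0.4 0 0 0 0;0.7 0.4 0 0 0 0;0.7 0.4 0 0 0 0")

```text
time_s: 5.02
eef_pos: [0.5709, -0.1411, 0.1243]
eef_rot: [-0.001, 0.715, 0.7, -0.0]
wrist_force: [0.3, -0.7, -0.5]
opening: 0.232
grasp_force: 60.7
```

Emit:
carry_out(plan="0.7 0.4 0 0 0 0;0.7 0.4 0 0 0 0;0.7 0.4 0 0 0 0;0.7 0.4 0 0 0 0;0.7 0.4 0 0 0 0;0.7 0.4 0 0 0 0;0.6 0.25 0 0 0 -0.4;0 0 0 0 0 0")

```text
time_s: 5.68
eef_pos: [0.6816, 0.0519, 0.124]
eef_rot: [-0.001, 0.698, 0.716, 0.0]
wrist_force: [0.3, 0.2, 0.8]
opening: 0.242
grasp_force: 60.7
```

```bash
python3 go.py 683 46 14 91; python3 -c "
from h import *
c=cam('top','top2')
for r in pieces(c,(150,520,190,470)): print(*r)
p=c['pixels'][:,:,::-1]; s=cam('side')['pixels'][:,:,::-1]
cv2.imwrite('pics/duo.png',np.hstack([cv2.resize(p[120:480,130:530],(400,360)),cv2.resize(s[120:390,150:450],(400,360))]))"
```

```text
t 5.68 pos [681.6  51.9 124. ] yaw 91.4 tilt [-0.001  0.002 -1.   ] open 0.24 grip 60.7 F [0.3 0.2 0.8]
[683.0, 46.0, 14.0, 91.0] shift [-0.15  0.03  2.75] then turn 0.08
[410. 355.] (257, -294) 126 107 23 [196 163 110]
[379. 311.] (368, -218) 89 92 91 [147 147 138]
[311. 289.] (425, -46) 64 103 22 [99 78 56]
[460. 247.] (530, -433) 89 66 47 [194 180 159]
[431. 222.] (596, -361) 71 105 23 [167 137 106]
[194. 215.] (624, 255) 1 70 39 [196 194 178]
[354. 204.] (645, -162) 90 50 24 [189 160 113]
[200. 196.] (672, 245) 174 66 40 [195 194 178]
```

View pics/duo.png

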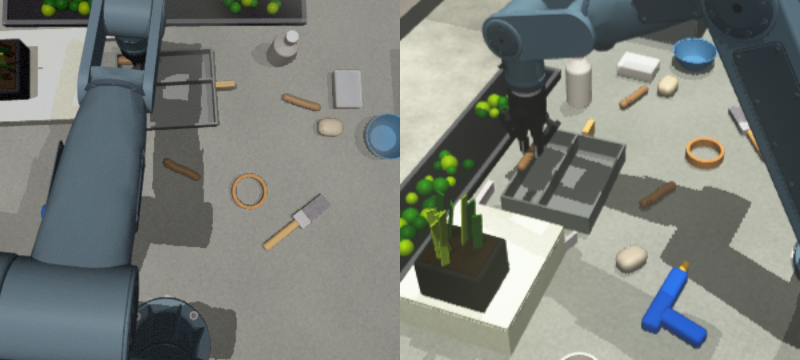

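The left half shows the table area that was hidden is now clear, so there are two stones and three sticks. The right half shows the held stick over the narrow compartment. I'm lowering it now.

Emit:
carry_out(plan="-0.2 0 0.3 0 0 0;0 0 0.5 0 0 0;0 0 0.5 0 0 0;0 0 0.5 0 0 0;0 0 0.5 0 0 0;0 0 0.3 0 0 0;0 0 0.1 0 0 0;0 0 0 0 0 0")

```text
time_s: 6.45
eef_pos: [0.6797, 0.0377, 0.0155]
eef_rot: [-0.001, 0.701, 0.713, -0.001]
wrist_force: [-0.4, 0.3, -0.1]
opening: 0.239
grasp_force: 60.7
```

Emit:
carry_out(plan="0 0 0 0 0 0;0 0 0 0 0 0;0 0 0 0 0 0;0 0 0 0 0 0;0 0 -0.2 0 0 0;0 0 -0.5 0 0 0;0 0 -0.5 0 0 0;0 0 -0.5 0 0 0", claw=0.15)

```text
time_s: 7.12
eef_pos: [0.6812, 0.039, 0.0868]
eef_rot: [0.0, 0.7, 0.714, 0.0]
wrist_force: [0.8, -0.7, 0.1]
opening: 0.428
grasp_force: 0.0
```

Emit:
carry_out(plan="0 0 -0.5 0 0 0;0 0 -0.5 0 0 0;0 -0.5 0 0 0 0.2;0 -1 0 0 0 1;0 -1 0 0 0 1;0 -1 0 0 0 1;0 -1 0 0 0 1;0 0 0 0 0 0", claw=-0.2)

```text
time_s: 7.78
eef_pos: [0.4947, 0.0649, 0.1231]
eef_rot: [-0.003, 0.835, 0.551, -0.004]
wrist_force: [0.3, -0.4, -1.0]
opening: 0.595
grasp_force: 0.0
```

```bash
python3 go.py 425 -46 125 64 425 -46 8 64; python3 -c "
from h import *
for n in ('top','side'):
    for r in pieces(cam(n),(150,520,150,400)): print(*r)"
```

```text
t 7.78 pos [494.7  64.9 123.1] yaw 66.8 tilt [-0.01   0.002 -1.   ] open 0.6 grip 0.0 F [ 0.3 -0.4 -1. ]
[425.0, -46.0, 125.0, 64.0] shift [-3.24 -0.51 -0.05] then turn 0.5
[425.0, -46.0, 8.0, 64.0] shift [0.   0.   2.92] then turn -0.0
[410. 355.] (258, -294) 127 107 23 [194 165 111]
[379. 311.] (368, -218) 89 92 91 [144 142 135]
[231. 291.] (425, 155) 83 62 29 [156 147 133]
[311. 289.] (425, -45) 64 104 23 [98 76 57]
[460. 247.] (531, -432) 87 65 48 [190 177 155]
[431. 222.] (597, -361) 71 105 24 [162 132 101]
[354. 205.] (645, -162) 90 50 24 [189 160 116]
[277. 192.] (680, 41) 90 100 22 [168 139 107]
[284. 399.] (413, 433) 24 69 65 [165 157 145]
[323. 312.] (418, 148) 57 68 56 [191 181 157]
[153. 305.] (858, 292) 122 47 35 [162 203  32]
[192. 296.] (780, 234) 142 227 152 [46 46 35]
[158. 268.] (923, 162) 122 36 26 [168 209  37]
[343. 265.] (426, -47) 63 112 29 [111  87  62]
[177. 257.] (897, 100) 22 83 48 [ 56 129  36]
[252. 260.] (682, 31) 91 103 24 [198 155 103]
[186. 241.] (909, 26) 120 73 39 [166 207  31]
[378. 234.] (368, -218) 107 121 91 [184 187 171]
[419. 228.] (259, -294) 126 121 27 [241 206 123]
[218. 198.] (911, -198) 163 80 77 [ 92 118  33]
[235. 194.] (875, -233) 116 68 30 [142 181  30]
[329. 190.] (592, -378) 79 80 29 [195 151 100]
[350. 184.] (532, -437) 108 83 52 [240 231 196]
[242. 181.] (885, -313) 167 93 46 [ 60 132  40]
```

The first stick now lies in the narrow compartment at (680,41). I'll take the stick at (425,-46) next.

Emit:
carry_out(plan="-0.6 -0.1 0 0 0 0.2;-0.6 -0.1 0 0 0 0.2;-0.6 -0.1 0 0 0 0.1;-0.6 -0.1 0 0 0 0;-0.6 -0.1 0 0 0 0;-0.24 0 0 0 0 0;0 0 0 0 0 0;0 0 0 0 0 0")

```text
time_s: 8.55
eef_pos: [0.4328, -0.0474, 0.1261]
eef_rot: [0.001, 0.848, 0.53, 0.001]
wrist_force: [-0.8, 0.4, 0.5]
opening: 0.6
grasp_force: 0.0
```

```bash
python3 go.py 425 -46 8 64
```

```text
t 8.55 pos [432.8 -47.4 126.1] yaw 64.1 tilt [ 0.002 -0.    -1.   ] open 0.6 grip 0.0 F [-0.8  0.4  0.5]
[425.0, -46.0, 8.0, 64.0] shift [-0.05 -0.19  2.95] then turn 0.01
```

Emit:
carry_out(plan="-0.05 -0.19 0.3 0 0 0;0 0 0.6 0 0 0;0 0 0.6 0 0 0;0 0 0.6 0 0 0;0 0 0.5 0 0 0;0 0 0.25 0 0 0;0 0 0.1 0 0 0;0 0 0 0 0 0")

```text
time_s: 9.22
eef_pos: [0.4238, -0.0446, 0.0068]
eef_rot: [-0.001, 0.847, 0.531, -0.0]
wrist_force: [-0.1, 0.3, -0.3]
opening: 0.599
grasp_force: 0.0
```

Emit:
carry_out(plan="0 0 0 0 0 0;0 0 0 0 0 0;0 0 0 0 0 0;0 0 0 0 0 0;0 0 0 0 0 0;0 0 0 0 0 0;0 0 0 0 0 0;0 0 0 0 0 0", claw=1)

```text
time_s: 9.88
eef_pos: [0.4251, -0.0457, 0.0087]
eef_rot: [0.001, 0.847, 0.531, 0.001]
wrist_force: [0.2, 1.1, 6.5]
opening: 0.242
grasp_force: 59.4
```

Emit:
carry_out(plan="0 0 -0.3 0 0 -0.5;0 0 -0.5 0 0 -1;0 0 -0.5 0 0 -1;0 0 -0.5 0 0 -1;0 0 -0.5 0 0 -1;0 0 -0.4 0 0 -0.2;0 0 -0.3 0 0 0;0 0 0 0 0 0")

```text
time_s: 10.55
eef_pos: [0.4256, -0.046, 0.1304]
eef_rot: [0.003, 0.7, 0.714, 0.001]
wrist_force: [0.8, 0.1, 0.4]
opening: 0.243
grasp_force: 58.6
```

```bash
python3 go.py 685 -72 125 91 685 -72 16 91
```

```text
t 10.55 pos [425.6 -46.  130.4] yaw 91.1 tilt [ 0.006 -0.002 -1.   ] open 0.24 grip 58.6 F [0.8 0.1 0.4]
[685.0, -72.0, 125.0, 91.0] shift [-0.77  6.47  0.14] then turn 0.02
[685.0, -72.0, 16.0, 91.0] shift [0.   0.   2.72] then turn -0.0
```

Emit:
carry_out(plan="-0.1 0.5 0 0 0 0;-0.1 0.9 0 0 0 0;-0.1 0.9 0 0 0 0;-0.1 0.9 0 0 0 0;-0.1 0.9 0 0 0 0;-0.1 0.9 0 0 0 0;-0.1 0.9 0 0 0 0;-0.1 0.57 0 0 0 0")

```text
time_s: 11.22
eef_pos: [0.6854, -0.0724, 0.1261]
eef_rot: [0.0, 0.7, 0.714, 0.0]
wrist_force: [-0.4, 0.3, -0.6]
opening: 0.243
grasp_force: 58.8
```

Emit:
carry_out(plan="0 0 0 0 0 0;0 0 0.2 0 0 0;0 0 0.4 0 0 0;0 0 0.4 0 0 0;0 0 0.4 0 0 0;0 0 0.2 0 0 0;0 0 0 0 0 0;0 0 0 0 0 0")

```text
time_s: 11.88
eef_pos: [0.6819, -0.0721, 0.0627]
eef_rot: [-0.001, 0.7, 0.714, -0.0]
wrist_force: [1.2, 0.3, 0.1]
opening: 0.237
grasp_force: 58.8
```

```bash
python3 go.py 685 -72 16 91;python3 -c "
from h import *
for n in ('top','side'):
    for r in pieces(cam(n),(200,520,150,400)): print(*r)"
```

```text
t 11.88 pos [681.9 -72.1  62.7] yaw 91.1 tilt [-0.002  0.    -1.   ] open 0.24 grip 58.8 F [1.2 0.3 0.1]
[685.0, -72.0, 16.0, 91.0] shift [0.   0.08 1.17] then turn 0.01
[410. 355.] (258, -294) 127 107 23 [196 166 114]
[379. 311.] (368, -218) 89 92 91 [147 145 139]
[227. 292.] (421, 172) 162 44 31 [154 145 133]
[460. 247.] (531, -432) 87 65 48 [194 181 159]
[431. 222.] (596, -361) 71 105 23 [164 135 102]
[354. 205.] (644, -162) 90 50 21 [182 154 110]
[266. 192.] (679, 71) 90 39 19 [151 123  95]
[284. 399.] (413, 433) 24 69 65 [166 159 146]
[323. 312.] (418, 148) 59 68 54 [193 182 158]
[252. 261.] (682, 32) 91 102 24 [170 132  88]
[378. 234.] (368, -219) 107 120 91 [184 187 171]
[264. 228.] (711, -116) 89 85 28 [163 124  83]
[292. 215.] (658, -205) 112 61 32 [246 215 129]
[218. 198.] (911, -198) 163 80 77 [ 92 118  31]
[235. 194.] (875, -233) 116 68 30 [141 181  26]
[325. 192.] (598, -362) 71 118 31 [198 153 103]
[350. 183.] (533, -440) 108 89 52 [241 232 198]
[242. 181.] (885, -313) 167 93 46 [ 57 132  36]
```

Emit:
carry_out(plan="0 0.05 0.3 0 0 0;0 0 0.4 0 0 0;0 0 0.3 0 0 0;0 0 0.15 0 0 0;0 0 0 0 0 0;0 0 0 0 0 0;0 0 0 0 0 0;0 0 0 0 0 0")

```text
time_s: 12.65
eef_pos: [0.6883, -0.0716, 0.0294]
eef_rot: [0.002, 0.7, 0.714, 0.002]
wrist_force: [-26.8, 10.8, 62.8]
opening: 0.236
grasp_force: 79.7
```

Emit:
carry_out(plan="0 0 0 0 0 0;0 0 0 0 0 0;0 0 0 0 0 0;0 0 0 0 0 0;0 0 -0.2 0 0 0;0 0 -0.5 0 0 0;0 0 -0.5 0 0 0;0 0 -0.5 0 0 0", claw=0.15)

```text
time_s: 13.32
eef_pos: [0.6839, -0.0722, 0.0848]
eef_rot: [-0.001, 0.7, 0.714, -0.001]
wrist_force: [0.8, -1.1, 0.6]
opening: 0.422
grasp_force: 0.0
```

Emit:
carry_out(plan="0 0 -0.5 0 0 0;0 -0.3 -0.5 0 0 0;-0.9 -0.3 0 0 0 0;-0.9 -0.3 0 0 0 0;-0.9 -0.3 0 0 0 0;-0.9 -0.3 0 0 0 0;-0.9 -0.3 0 0 0 0;-0.9 -0.3 0 0 0 0", claw=-0.2)

```text
time_s: 13.98
eef_pos: [0.6037, -0.2912, 0.1247]
eef_rot: [-0.001, 0.7, 0.714, -0.0]
wrist_force: [2.2, 0.1, 0.3]
opening: 0.602
grasp_force: 0.0
```

Emit:
carry_out(plan="-0.9 -0.1 0 0 0 0;-0.9 0 0 0 0 0;0 0 0 0 0 0.9;0 0 0 0 0 0.9;0 0 0 0 0 0.9;0 0 0 0 0 0.8;0 0 0 0 0 0;0 0 0 0 0 0")

```text
time_s: 14.65
eef_pos: [0.602, -0.3617, 0.1246]
eef_rot: [-0.001, 0.813, 0.582, -0.0]
wrist_force: [-1.1, -0.3, 0.4]
opening: 0.599
grasp_force: 0.0
```

```bash
python3 go.py 597 -361 8 71;python3 -c "
from h import *
for n in ('top','side'):
    for r in pieces(cam(n),(200,520,150,400)): print(*r)"
```

```text
t 14.65 pos [ 602.  -361.7  124.6] yaw 71.2 tilt [-0.001  0.001 -1.   ] open 0.6 grip 0.0 F [-1.1 -0.3  0.4]
[597.0, -361.0, 8.0, 71.0] shift [-0.02 -0.12  2.92] then turn 0.03
[228. 292.] (422, 166) 135 48 38 [180 171 157]
[354. 206.] (640, -162) 90 50 24 [177 148 107]
[277. 193.] (678, 41) 90 100 21 [167 135 101]
[322. 187.] (693, -78) 95 96 24 [147 118  90]
[284. 399.] (414, 433) 28 68 64 [160 152 140]
[323. 312.] (418, 148) 57 68 55 [218 207 181]
[253. 260.] (681, 31) 90 102 24 [192 149 100]
[378. 234.] (370, -220) 107 116 88 [91 94 86]
[266. 230.] (702, -109) 99 149 26 [206 163 114]
[293. 216.] (653, -205) 112 66 29 [225 180 105]
[218. 198.] (911, -198) 163 80 77 [ 90 115  33]
[235. 194.] (875, -233) 116 68 30 [137 175  29]
[325. 192.] (598, -362) 70 114 30 [105  83  60]
[350. 183.] (532, -442) 79 86 52 [137 127 102]
[242. 181.] (885, -313) 167 93 46 [ 54 118  36]
```

```bash
python3 -c "
from h import *
p=cam('top')['pixels'][:,:,::-1]; s=cam('side')['pixels'][:,:,::-1]
cv2.imwrite('pics/duo2.png',np.hstack([cv2.resize(p[140:270,200:330+50],(554,400),interpolation=2)[:, :400*554//554],cv2.resize(s[190:310,210:330],(400,400),interpolation=2)])[:,:800])"
```

```text
(no output)
```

View pics/duo2.png

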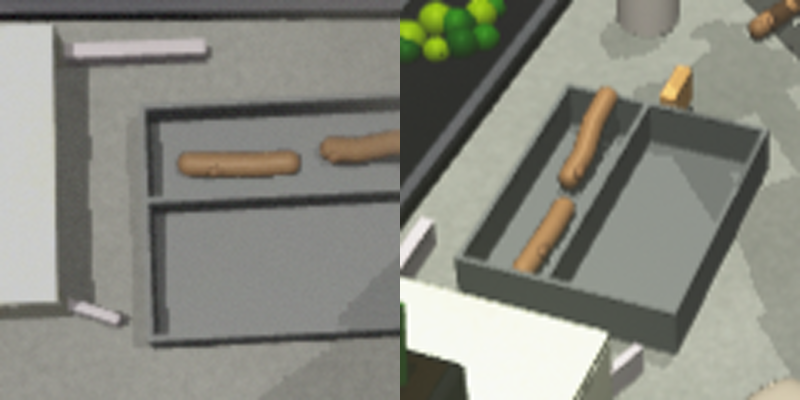

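The picture shows stick two resting its handle-side end on the tray's end wall, and the tray turned slightly. I'll locate both ends and re-seat it.

```bash
python3 -c "
from h import *
c=cam('top')
p=c['pixels'].astype(int);m=((p[...,0]-p[...,2])>15)
ys,xs=np.nonzero(m[180:200,295:345]);xs+=295;ys+=180
l,r=xs.min(),xs.max();L=(l,ys[xs<=l+2].mean());R=(r,ys[xs>=r-2].mean());print(L,R)
print('low end',ray(c,L,.016).round(3),'high end',ray(c,R,.055).round(3), 'mid',ray(c,[(L[0]+R[0])/2,(L[1]+R[1])/2],.036).round(3))
cv2.imwrite('pics/t3.png',cv2.resize(c['pixels'][140:270,210:390,::-1],None,fx=4.4,fy=4.4,interpolation=2))"
python3 go.py 597 -361 125 91
```

```text
(np.int64(295), np.float64(192.1875)) (np.int64(341), np.float64(185.5))
low end [[ 0.679 -0.006  0.016]] high end [[ 0.685 -0.124  0.055]] mid [[ 0.682 -0.066  0.036]]
t 14.9 pos [ 602.4 -361.7  125.2] yaw 71.1 tilt [-0.  0. -1.] open 0.6 grip 0.0 F [-0.4  0.  -0.1]
[597.0, -361.0, 125.0, 91.0] shift [-0.03 -0.13  0.01] then turn -3.47
```

View pics/t3.png

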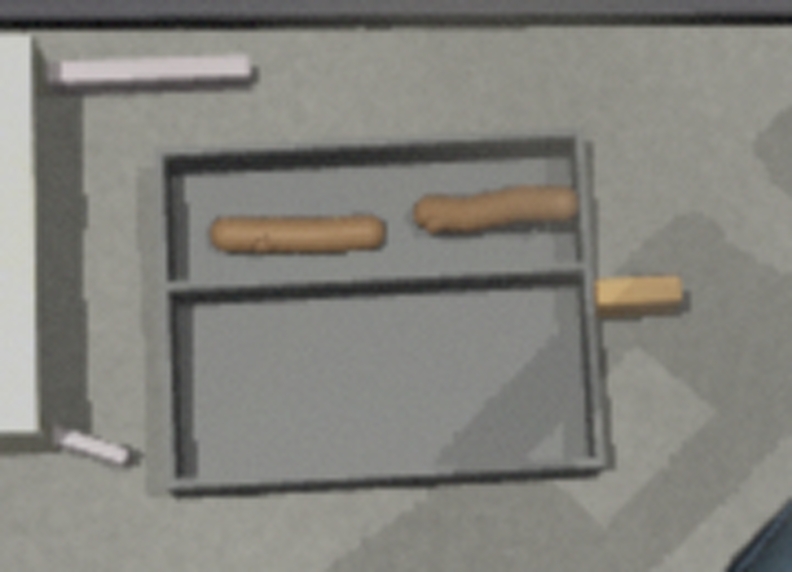

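The crop shows the stick leaning on the handle-side wall, from low end pixel (304,188) to high end (341,185.5). The tray rim corners are at crop pixels (165,158), (577,137), (605,465) and (172,492).

```bash
python3 -c "
from h import *
c=cam('top')
f=lambda uv,z:(ray(c,uv,z)[:,:2]*1000).round().tolist()
k=lambda a:[(u/4.4+210,v/4.4+140) for u,v in a]
print('rim',f(k([(165,158),(577,137),(605,465),(172,492)]),.05))
print('floor',f(k([(188,175),(577,157),(590,460),(195,478)]),.006))
print('stick',f([(304,188.4)],.014),f([(341,185.5)],.05),f([(322.5,187)],.033))
print('handle',f(k([(600,280),(684,277)]),.06))
"
python3 go.py 684 -77 125 92 684 -77 26 92
```

```text
rim [[714.0, 114.0], [725.0, -126.0], [531.0, -138.0], [518.0, 109.0]]
floor [[715.0, 105.0], [725.0, -129.0], [540.0, -133.0], [532.0, 100.0]]
stick [[689.0, -30.0]] [[687.0, -124.0]] [[688.0, -78.0]]
handle [[637.0, -136.0], [638.0, -185.0]]
t 14.95 pos [ 602.4 -361.8  125.3] yaw 71.1 tilt [-0.  0. -1.] open 0.6 grip 0.0 F [-1.  -0.3 -0.2]
[684.0, -77.0, 125.0, 92.0] shift [ 7.4  -0.38  0.01] then turn -3.65
[684.0, -77.0, 26.0, 92.0] shift [0.   0.   2.48] then turn -0.0
```

Emit:
carry_out(plan="0 0 0 0 0 -0.9;0 0 0 0 0 -0.9;0 0 0 0 0 -0.9;0 0 0 0 0 -0.95;0.9 0 0 0 0 0;0.9 0 0 0 0 0;0.9 0.2 0 0 0 0;0.9 0.4 0 0 0 0", claw=0.15)

```text
time_s: 15.62
eef_pos: [0.6203, -0.216, 0.1252]
eef_rot: [-0.001, 0.695, 0.719, -0.0]
wrist_force: [0.9, -0.1, -0.7]
opening: 0.43
grasp_force: 0.0
```

Emit:
carry_out(plan="0.9 0.5 0 0 0 0;0.9 0.5 0 0 0 0;0.9 0.5 0 0 0 0;0.74 0.26 0 0 0 0;0 0 0 0 0 0;0 0 0 0 0 0;0 0 0 0 0 0;0 0 0 0 0 0")

```text
time_s: 16.28
eef_pos: [0.6868, -0.0785, 0.1252]
eef_rot: [0.0, 0.695, 0.719, -0.0]
wrist_force: [-0.4, -0.2, -0.0]
opening: 0.428
grasp_force: 0.0
```

```bash
python3 go.py 687 -77 27 92
```

```text
t 16.28 pos [686.8 -78.5 125.2] yaw 91.9 tilt [-0. -0. -1.] open 0.43 grip 0.0 F [-0.4 -0.2 -0. ]
[687.0, -77.0, 27.0, 92.0] shift [0.04 0.01 2.46] then turn -0.02
```

Emit:
carry_out(plan="0 0 0.3 0 0 0;0 0 0.5 0 0 0;0 0 0.5 0 0 0;0 0 0.5 0 0 0;0 0 0.4 0 0 0;0 0 0.25 0 0 0;0 0 0 0 0 0;0 0 0 0 0 0")

```text
time_s: 16.95
eef_pos: [0.6869, -0.0776, 0.0267]
eef_rot: [-0.0, 0.695, 0.719, -0.0]
wrist_force: [0.8, -0.1, 1.0]
opening: 0.429
grasp_force: 0.0
```

Emit:
carry_out(plan="0 0 0 0 0 0;0 0 0 0 0 0;0 0 0 0 0 0;0 0 0 0 0 0;0 0 -0.1 0 0 0;0.1 0 0 0 0 0;0.15 0 0 0 0 0;0.15 0 0 0 0 0", claw=1)

```text
time_s: 17.62
eef_pos: [0.6866, -0.0607, 0.0314]
eef_rot: [0.0, 0.695, 0.719, -0.0]
wrist_force: [0.2, -0.3, 0.7]
opening: 0.242
grasp_force: 59.1
```

Emit:
carry_out(plan="0 0 0.1 0 0 0;0 0 0.1 0 0 0;0 0 0 0 0 0;0 0 0 0 0 0;0 0 0 0 0 0;0 0 0 0 0 0;0 0 0 0 0 0;0 0 0 0 0 0")

```text
time_s: 18.28
eef_pos: [0.6882, -0.0619, 0.0254]
eef_rot: [0.002, 0.695, 0.719, 0.001]
wrist_force: [-1.6, -1.9, 10.2]
opening: 0.244
grasp_force: 60.9
```

```bash
python3 go.py 687 -63 27 92;python3 -c "
from h import *
c=cam('side')
for r in pieces(c,(200,320,180,310)): print(*r)
cv2.imwrite('pics/s4.png',cv2.resize(c['pixels'][170:310,200:340,::-1],None,fx=3.5,fy=3.5,interpolation=2))"
```

```text
t 18.28 pos [688.2 -61.9  25.4] yaw 92.0 tilt [ 0.003 -0.001 -1.   ] open 0.24 grip 60.9 F [-1.6 -1.9 10.2]
[687.0, -63.0, 27.0, 92.0] shift [-0.03 -0.03 -0.04] then turn -0.01
[257. 250.] (689, -20) 98 203 31 [73 66 53]
[293. 216.] (653, -205) 112 66 29 [148 115  69]
[218. 198.] (911, -198) 163 80 77 [ 91 117  31]
[235. 194.] (875, -233) 116 68 30 [140 179  27]
[240. 181.] (891, -315) 170 80 46 [ 59 140  37]
```

View pics/s4.png

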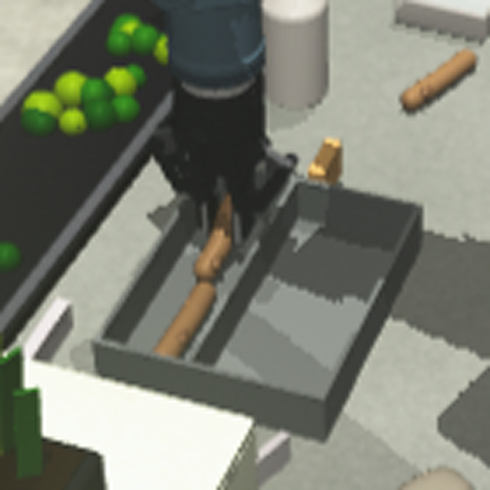

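The held stick's low end is at stick one's near end and its other end is clear of the wall. I'm releasing it.

Emit:
carry_out(plan="0 0 0 0 0 0;0 0 0 0 0 0;0 0 0 0 0 0;0 0 0 0 0 0;0 0 -0.2 0 0 0;0 0 -0.5 0 0 0;0 0 -0.5 0 0 0;0 0 -0.6 0 0 0", claw=0.15)

```text
time_s: 19.0
eef_pos: [0.6857, -0.0609, 0.0951]
eef_rot: [-0.001, 0.695, 0.719, -0.001]
wrist_force: [0.9, -0.3, 0.2]
opening: 0.426
grasp_force: 0.0
```

Emit:
carry_out(plan="0 0 -0.5 0 0 0;0 -0.5 -0.2 0 0 0;-0.9 -0.5 0 0 0 0;-0.9 -0.5 0 0 0 0;-0.9 -0.5 0 0 0 0;-0.9 -0.3 0 0 0 0;-0.9 0 0 0 0 0;-0.9 0 0 0 0 0", claw=-0.2)

```text
time_s: 19.67
eef_pos: [0.6013, -0.2819, 0.1241]
eef_rot: [0.0, 0.695, 0.719, 0.0]
wrist_force: [1.6, -0.1, 0.5]
opening: 0.6
grasp_force: 0.0
```

Emit:
carry_out(plan="-0.9 0 0 0 0 0;-0.9 0 0 0 0 0;0 0 0 0 0 0.9;0 0 0 0 0 0.9;0 0 0 0 0 0.9;0 0 0 0 0 0.9;0 0 0 0 0 0;0 0 0 0 0 0")

```text
time_s: 20.33
eef_pos: [0.6045, -0.3522, 0.1236]
eef_rot: [0.0, 0.812, 0.584, 0.0]
wrist_force: [-0.5, 0.0, -0.1]
opening: 0.598
grasp_force: 0.0
```

```bash
python3 go.py 597 -361 8 71;python3 -c "
from h import *
for n in ('top','side'):
    for r in pieces(cam(n),(200,520,170,400)): print(*r)"
```

```text
t 20.33 pos [ 604.5 -352.2  123.6] yaw 71.5 tilt [ 0. -0. -1.] open 0.6 grip 0.0 F [-0.5  0.  -0.1]
[597.0, -361.0, 8.0, 71.0] shift [-0.27 -0.11  2.89] then turn 0.08
[228. 291.] (425, 168) 135 46 31 [175 165 150]
[354. 206.] (640, -162) 90 50 24 [178 148 108]
[275. 193.] (678, 46) 90 100 21 [172 142 110]
[318. 189.] (688, -68) 90 103 22 [164 135 102]
[284. 399.] (413, 433) 27 67 64 [161 153 141]
[323. 312.] (418, 148) 60 69 53 [219 208 182]
[259. 249.] (688, -25) 95 214 30 [113  89  62]
[378. 234.] (370, -220) 107 116 88 [91 94 85]
[293. 216.] (653, -205) 112 66 29 [226 181 106]
[218. 198.] (911, -198) 163 80 77 [ 90 115  32]
[235. 194.] (875, -233) 116 68 30 [138 176  30]
[325. 192.] (597, -362) 70 114 29 [115  90  64]
[350. 183.] (533, -441) 91 90 51 [138 127 103]
[242. 181.] (885, -313) 167 93 46 [ 54 118  37]
```

Both sticks now lie flat in the narrow compartment, at (678,46) and (688,-68). I'll grasp the third stick.

Emit:
carry_out(plan="-0.27 -0.11 0.3 0 0 0.08;0 0 0.5 0 0 0;0 0 0.6 0 0 0;0 0 0.6 0 0 0;0 0 0.5 0 0 0;0 0 0.25 0 0 0;0 0 0.13 0 0 0;0 0 0 0 0 0")

```text
time_s: 21.1
eef_pos: [0.5959, -0.3608, 0.0065]
eef_rot: [-0.001, 0.815, 0.58, -0.0]
wrist_force: [-0.3, -0.1, 0.1]
opening: 0.6
grasp_force: 0.0
```

Emit:
carry_out(plan="0 0 0 0 0 0;0 0 0 0 0 0;0 0 0 0 0 0;0 0 0 0 0 0;0 0 0 0 0 0;0 0 0 0 0 0;0 0 0 0 0 0;0 0 0 0 0 0", claw=1)

```text
time_s: 21.77
eef_pos: [0.5981, -0.362, 0.0102]
eef_rot: [0.002, 0.815, 0.58, 0.0]
wrist_force: [-0.1, 0.5, 6.8]
opening: 0.238
grasp_force: 60.9
```

Emit:
carry_out(plan="0 0 -0.3 0 0 -0.5;0 0 -0.5 0 0 -1;0 0 -0.5 0 0 -1;0 0 -0.5 0 0 -1;0 0 -0.5 0 0 -0.16;0 0 -0.4 0 0 0;0 0 -0.3 0 0 0;0 0 0 0 0 0")

```text
time_s: 22.43
eef_pos: [0.5984, -0.3622, 0.1318]
eef_rot: [0.003, 0.696, 0.718, 0.0]
wrist_force: [0.1, -0.2, 0.9]
opening: 0.238
grasp_force: 60.2
```

```bash
python3 go.py 683 -10 125 92 683 -10 62 92
```

```text
t 22.43 pos [ 598.4 -362.2  131.8] yaw 91.8 tilt [ 0.004 -0.004 -1.   ] open 0.24 grip 60.2 F [ 0.1 -0.2  0.9]
[683.0, -10.0, 125.0, 92.0] shift [8.73 2.4  0.17] then turn -0.03
[683.0, -10.0, 62.0, 92.0] shift [0.   0.   1.58] then turn -0.0
```

Emit:
carry_out(plan="0.5 0 0 0 0 0;0.9 0 0 0 0 0;0.9 0 0 0 0 0;0.9 0.2 0 0 0 0;0.9 0.3 0 0 0 0;0.9 0.4 0 0 0 0;0.9 0.4 0 0 0 0;0.9 0.4 0 0 0 0")

```text
time_s: 23.1
eef_pos: [0.6558, -0.085, 0.1268]
eef_rot: [-0.001, 0.696, 0.718, -0.0]
wrist_force: [1.6, -0.2, 0.1]
opening: 0.24
grasp_force: 60.1
```

Emit:
carry_out(plan="0.9 0.4 0 0 0 0;0.7 0.3 0 0 0 0;0.33 0 0.2 0 0 0;0 0 0.4 0 0 0;0 0 0.4 0 0 0;0 0 0.2 0 0 0;0 0 0 0 0 0;0 0 0 0 0 0")

```text
time_s: 23.77
eef_pos: [0.6807, -0.0094, 0.0789]
eef_rot: [-0.001, 0.696, 0.718, -0.001]
wrist_force: [0.2, 0.6, 0.6]
opening: 0.239
grasp_force: 60.1
```

```bash
python3 go.py 683 -10 46 92;python3 -c "
from h import *
for n in ('top','side'):
    for r in pieces(cam(n),(200,520,170,400)): print(*r)"
```

```text
t 23.77 pos [680.7  -9.4  78.9] yaw 91.8 tilt [-0.002  0.    -1.   ] open 0.24 grip 60.1 F [0.2 0.6 0.6]
[683.0, -10.0, 46.0, 92.0] shift [-0.02  0.06  0.82] then turn -0.04
[410. 355.] (258, -294) 127 107 23 [196 165 111]
[379. 311.] (368, -218) 89 92 91 [147 144 135]
[460. 247.] (531, -432) 87 65 48 [194 180 159]
[354. 206.] (640, -162) 90 50 24 [191 162 114]
[327. 189.] (689, -92) 90 50 19 [103  86  70]
[282. 185.] (699, 28) 90 37 16 [144 116  89]
[284. 399.] (413, 433) 27 70 64 [167 159 146]
[323. 312.] (418, 148) 59 68 55 [194 183 159]
[253. 261.] (680, 35) 90 94 24 [170 132  88]
[261. 237.] (705, -73) 91 112 53 [67 61 50]
[378. 234.] (368, -218) 107 121 91 [185 188 172]
[293. 216.] (653, -205) 112 66 29 [246 216 129]
[218. 198.] (911, -198) 163 80 77 [ 92 119  31]
[235. 194.] (875, -233) 116 68 30 [142 182  27]
[350. 183.] (533, -440) 108 89 52 [242 233 199]
```

Now I'll lower and release the third stick, then go to the stone at (531,-432).

Emit:
carry_out(plan="0 0.05 0.3 0 0 0;0 0 0.3 0 0 0;0 0 0.2 0 0 0;0 0 0 0 0 0;0 0 0 0 0 0;0 0 0 0 0 0;0 0 0 0 0 0;0 0 0 0 0 0")

```text
time_s: 24.53
eef_pos: [0.6841, -0.0089, 0.0487]
eef_rot: [0.0, 0.696, 0.718, 0.0]
wrist_force: [-0.1, -0.1, -1.6]
opening: 0.246
grasp_force: 60.1
```

Emit:
carry_out(plan="0 0 0 0 0 0;0 0 0 0 0 0;0 0 0 0 0 0;0 0 0 0 0 0;0 0 -0.2 0 0 0;0 0 -0.5 0 0 0;0 0 -0.6 0 0 0;0 0 -0.7 0 0 0", claw=0.2)

```text
time_s: 25.2
eef_pos: [0.6826, -0.0087, 0.128]
eef_rot: [-0.001, 0.696, 0.718, -0.001]
wrist_force: [1.0, -0.7, 0.5]
opening: 0.4
grasp_force: 0.0
```

Emit:
carry_out(plan="0 0 -0.2 0 0 0;-0.5 -0.5 0 0 0 0;-1 -0.5 0 0 0 0;-1 -0.5 0 0 0 0;-1 -0.5 0 0 0 0;-1 -0.5 0 0 0 0;-1 -0.5 0 0 0 0;-1 -0.5 0 0 0 0", claw=-1)

```text
time_s: 25.87
eef_pos: [0.5586, -0.2581, 0.1363]
eef_rot: [0.0, 0.696, 0.718, 0.0]
wrist_force: [-0.0, -0.6, 0.4]
opening: 0.997
grasp_force: 0.0
```

Emit:
carry_out(plan="-1 -0.4 0 0 0 0;-1 0 0 0 0 0;-1 0 0 0 0 0;-1 0 0 0 0 0;0 0 0 0 0 0;0 0 0 0 0 0;0 0 0 0 0 0;0 0 0 0 0 0")

```text
time_s: 26.53
eef_pos: [0.5494, -0.4143, 0.1358]
eef_rot: [-0.001, 0.695, 0.719, 0.0]
wrist_force: [-0.3, 0.1, 0.0]
opening: 1.001
grasp_force: 0.0
```

```bash
python3 go.py 532 -434 8 88;python3 -c "
from h import *
c=cam('top');cv2.imwrite('pics/t5.png',cv2.resize(c['pixels'][140:270,210:390,::-1],None,fx=4.4,fy=4.4,interpolation=2))
for r in pieces(c,(200,520,170,400)): print(*r)
for r in pieces(cam('side'),(200,520,170,400)): print(*r)"
```

```text
t 26.53 pos [ 549.4 -414.3  135.8] yaw 91.9 tilt [-0.     0.001 -1.   ] open 1.0 grip 0.0 F [-0.3  0.1  0. ]
[532.0, -434.0, 8.0, 88.0] shift [-0.48 -0.45  3.2 ] then turn 0.68
[371. 303.] (387, -199) 135 91 40 [91 92 88]
[232. 294.] (414, 156) 56 63 45 [185 177 162]
[354. 206.] (640, -162) 90 50 24 [195 165 118]
[297. 190.] (685, -12) 94 216 31 [150 120  86]
[284. 400.] (412, 437) 112 71 64 [158 151 138]
[323. 312.] (418, 148) 57 68 55 [215 205 179]
[258. 249.] (691, -25) 95 214 36 [150 116  77]
[378. 234.] (371, -219) 107 116 85 [89 92 84]
[293. 216.] (653, -205) 112 66 29 [242 206 123]
[218. 198.] (911, -198) 163 80 77 [ 88 113  32]
[235. 194.] (876, -233) 116 68 27 [135 173  29]
[350. 183.] (533, -440) 109 77 52 [218 202 165]
[242. 181.] (885, -313) 167 93 46 [ 53 116  36]
```

View pics/t5.png

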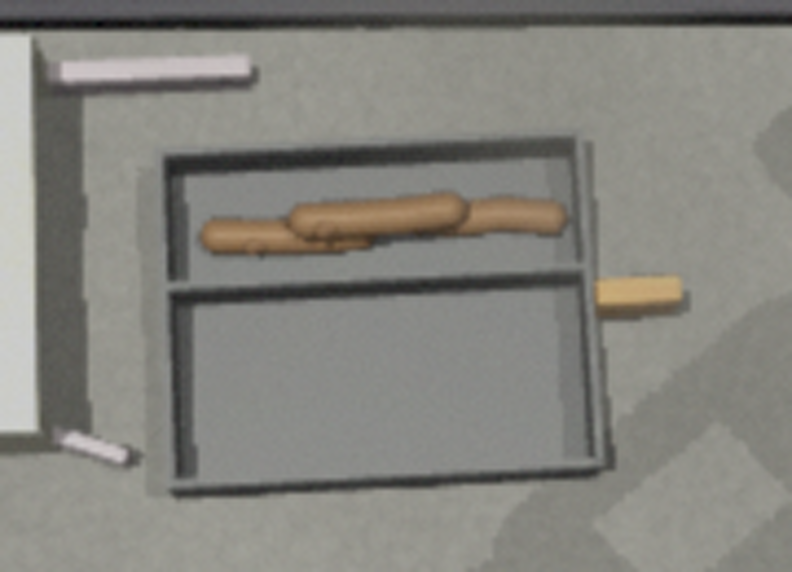

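The crop shows the third stick lying across the other two at (380,215), inside the narrow compartment. I'll take the stone at (532,-433) next.

Emit:
carry_out(plan="-0.48 -0.43 0.2 0 0 0.3;0 0 0.5 0 0 0.3;0 0 0.6 0 0 0.1;0 0 0.6 0 0 0;0 0 0.6 0 0 0;0 0 0.5 0 0 0;0 0 0.35 0 0 0;0 0 0 0 0 0", claw=-0.53)

```text
time_s: 27.3
eef_pos: [0.5313, -0.4325, -0.0015]
eef_rot: [-0.003, 0.72, 0.694, 0.0]
wrist_force: [-0.4, 1.0, -1.2]
opening: 0.764
grasp_force: 0.0
```

Emit:
carry_out(plan="0 0 0 0 0 0;0 0 0 0 0 0;0 0 0 0 0 0;0 0 0 0 0 0;0 0 0 0 0 0;0 0 0 0 0 0;0 0 0 0 0 0;0 0 0 0 0 0", claw=1)

```text
time_s: 27.97
eef_pos: [0.5334, -0.4361, 0.0035]
eef_rot: [0.001, 0.72, 0.694, 0.0]
wrist_force: [0.4, 0.7, 6.2]
opening: 0.541
grasp_force: 62.1
```

Emit:
carry_out(plan="0 0 -0.3 0 0 -0.5;0 0 -0.5 0 0 -0.2;0 0 -0.5 0 0 0;0 0 -0.6 0 0 0;0 0 -0.6 0 0 0;0 0 -0.5 0 0 0;0 0 -0.3 0 0 0;0 0 0 0 0 0")

```text
time_s: 28.63
eef_pos: [0.534, -0.4368, 0.1375]
eef_rot: [0.003, 0.696, 0.718, -0.0]
wrist_force: [0.8, -0.8, -1.9]
opening: 0.538
grasp_force: 61.9
```

```bash
python3 go.py 580 -70 130 92 580 -70 10 92
```

```text
t 28.63 pos [ 534.  -436.8  137.5] yaw 91.8 tilt [ 0.004 -0.004 -1.   ] open 0.54 grip 61.9 F [ 0.8 -0.8 -1.9]
[580.0, -70.0, 130.0, 92.0] shift [9.13 1.44 0.19] then turn -0.03
[580.0, -70.0, 10.0, 92.0] shift [0. 0. 3.] then turn -0.0
```

Emit:
carry_out(plan="0.5 0 0 0 0 -0.2;0.9 0 0 0 0 0;0.9 0.2 0 0 0 0;0.9 0.2 0 0 0 0;0.9 0.2 0 0 0 0;0.9 0.2 0 0 0 0;0.9 0.2 0 0 0 0;0.9 0.2 0 0 0 0")

```text
time_s: 29.3
eef_pos: [0.5658, -0.1591, 0.1321]
eef_rot: [-0.001, 0.689, 0.725, -0.0]
wrist_force: [1.2, 0.8, -1.7]
opening: 0.54
grasp_force: 61.9
```

Emit:
carry_out(plan="0.9 0.2 0 0 0 0;0.9 0.15 0 0 0 0;0.48 0 0.3 0 0 0;0 0 0.4 0 0 0;0 0 0.4 0 0 0;0 0 0.4 0 0 0;0 0 0.2 0 0 0;0 0 0 0 0 0")

```text
time_s: 29.97
eef_pos: [0.5735, -0.0686, 0.0625]
eef_rot: [-0.003, 0.689, 0.725, -0.001]
wrist_force: [-0.8, 1.7, -1.7]
opening: 0.538
grasp_force: 61.9
```

```bash
python3 go.py 584 -72 12 92.8
```

```text
t 29.97 pos [573.5 -68.6  62.5] yaw 93.0 tilt [-0.006  0.002 -1.   ] open 0.54 grip 61.9 F [-0.8  1.7 -1.7]
[584.0, -72.0, 12.0, 92.8] shift [-0.1   0.26  1.26] then turn 0.03
```

Emit:
carry_out(plan="-0.1 0.26 0 0 0 0;0 0 0.3 0 0 0;0 0 0.4 0 0 0;0 0 0.3 0 0 0;0 0 0.2 0 0 0;0 0 0.05 0 0 0;0 0 0 0 0 0;0 0 0 0 0 0")

```text
time_s: 30.63
eef_pos: [0.587, -0.073, 0.0163]
eef_rot: [0.0, 0.689, 0.725, 0.0]
wrist_force: [0.2, 0.0, -1.4]
opening: 0.539
grasp_force: 62.0
```

Emit:
carry_out(plan="0 0 0 0 0 0;0 0 0 0 0 0;0 0 0 0 0 0;0 0 0 0 0 0;0 0 -0.2 0 0 0;0 0 -0.5 0 0 0;0 0 -0.6 0 0 0;0 0 -0.7 0 0 0", claw=-0.44)

```text
time_s: 31.3
eef_pos: [0.5858, -0.0726, 0.0964]
eef_rot: [-0.001, 0.689, 0.725, -0.0]
wrist_force: [0.2, 0.3, 0.3]
opening: 0.721
grasp_force: 0.0
```

Emit:
carry_out(plan="0 0 -0.7 0 0 0;0.6 -0.4 -0.3 0 0 0.5;0.7 -0.7 0 0 0 1;0.4 -0.8 0 0 0 1;0.4 -0.8 0 0 0 1;0.4 -0.8 0 0 0 1;0.4 -0.8 0 0 0 1;0 0 0 0 0 0", claw=-0.7)

```text
time_s: 31.97
eef_pos: [0.4292, 0.0746, 0.1358]
eef_rot: [-0.002, 0.86, 0.51, -0.001]
wrist_force: [-0.5, -0.6, -1.2]
opening: 0.847
grasp_force: 0.0
```

```bash
python3 go.py 415 155 -1 59;python3 -c "
from h import *
for n in ('top','side'):
    for r in pieces(cam(n),(200,520,170,400)): print(*r)"
```

```text
t 31.97 pos [429.2  74.6 135.8] yaw 61.3 tilt [-0.003  0.002 -1.   ] open 0.85 grip 0.0 F [-0.5 -0.6 -1.2]
[415.0, 155.0, -1.0, 59.0] shift [ 1.59 -1.28  3.42] then turn 0.4
[410. 355.] (258, -294) 126 107 23 [190 159 108]
[237. 337.] (309, 142) 89 30 17 [189 159  63]
[232. 301.] (396, 156) 84 41 17 [154 143 130]
[379. 311.] (368, -218) 89 92 91 [142 141 135]
[319. 226.] (588, -69) 89 65 45 [191 179 157]
[354. 206.] (640, -162) 90 50 24 [185 155 108]
[297. 190.] (685, -12) 94 216 31 [141 111  79]
[284. 399.] (413, 434) 114 65 64 [158 150 138]
[323. 312.] (418, 148) 62 69 53 [185 173 150]
[295. 244.] (592, -81) 99 83 50 [237 227 189]
[258. 249.] (691, -25) 95 214 36 [151 117  77]
[378. 234.] (368, -219) 107 120 91 [176 179 163]
[419. 228.] (259, -294) 126 121 27 [237 200 119]
[293. 216.] (654, -204) 112 66 32 [242 207 122]
[218. 198.] (911, -198) 163 80 77 [ 88 113  32]
[235. 194.] (875, -233) 116 68 30 [136 174  31]
[242. 181.] (885, -313) 167 93 46 [ 53 117  37]
```

Emit:
carry_out(plan="0.4 -0.3 0 0 0 0;0.5 -0.4 0 0 0 0;0.5 -0.4 0 0 0 0;0.19 -0.18 0 0 0 0.4;0 0 0 0 0 0;0 0 0 0 0 0;0 0 0 0 0 0;0 0 0 0 0 0", claw=-0.6)

```text
time_s: 32.73
eef_pos: [0.4199, 0.1504, 0.1362]
eef_rot: [0.0, 0.87, 0.494, 0.0]
wrist_force: [0.1, -0.5, -0.3]
opening: 0.799
grasp_force: 0.0
```

```bash
python3 go.py 415 156 -1 59
```

```text
t 32.73 pos [419.9 150.4 136.2] yaw 59.1 tilt [ 0. -0. -1.] open 0.8 grip 0.0 F [ 0.1 -0.5 -0.3]
[415.0, 156.0, -1.0, 59.0] shift [ 0.06 -0.18  3.43] then turn 0.03
```

Emit:
carry_out(plan="0.06 -0.18 0.2 0 0 0;0 0 0.5 0 0 0;0 0 0.6 0 0 0;0 0 0.7 0 0 0;0 0 0.6 0 0 0;0 0 0.5 0 0 0;0 0 0.3 0 0 0;0 0 0 0 0 0")

```text
time_s: 33.4
eef_pos: [0.4113, 0.1566, -0.0029]
eef_rot: [-0.001, 0.87, 0.493, -0.003]
wrist_force: [-1.0, -0.3, -0.4]
opening: 0.797
grasp_force: 0.0
```

Emit:
carry_out(plan="0 0 0 0 0 0;0 0 0 0 0 0;0 0 0 0 0 0;0 0 0 0 0 0;0 0 0 0 0 0;0 0 0 0 0 0;0 0 0 0 0 0;0 0 0 0 0 0", claw=1)

```text
time_s: 34.07
eef_pos: [0.415, 0.1572, 0.0009]
eef_rot: [0.0, 0.87, 0.494, 0.001]
wrist_force: [-1.5, -0.5, 6.7]
opening: 0.541
grasp_force: 62.0
```

Emit:
carry_out(plan="0 0 -0.3 0 0 -0.5;0 0 -0.5 0 0 -1;0 0 -0.5 0 0 -1;0 0 -0.6 0 0 -1;0 0 -0.6 0 0 -1;0 0 -0.5 0 0 -1;0 0 -0.3 0 0 -0.4;0 0 0 0 0 0")

```text
time_s: 34.73
eef_pos: [0.4162, 0.1574, 0.1348]
eef_rot: [0.002, 0.688, 0.726, 0.002]
wrist_force: [0.7, 0.3, -0.7]
opening: 0.538
grasp_force: 62.0
```

```bash
python3 go.py 580 45 130 92.8 580 45 15 92.8
```

```text
t 34.73 pos [416.2 157.4 134.8] yaw 93.1 tilt [ 0.005  0.001 -1.   ] open 0.54 grip 62.0 F [ 0.7  0.3 -0.7]
[580.0, 45.0, 130.0, 92.8] shift [-3.03  3.94  0.12] then turn 0.05
[580.0, 45.0, 15.0, 92.8] shift [0.   0.   2.88] then turn -0.0
```

Emit:
carry_out(plan="-0.2 0.3 0 0 0 0;-0.5 0.6 0 0 0 0;-0.5 0.6 0 0 0 0;-0.5 0.6 0 0 0 0;-0.5 0.6 0 0 0 0;-0.5 0.6 0 0 0 0;-0.33 0.6 0 0 0 0;0 0 0 0 0 0")

```text
time_s: 35.4
eef_pos: [0.5801, 0.0404, 0.1304]
eef_rot: [0.001, 0.69, 0.724, 0.0]
wrist_force: [-0.2, -0.0, -0.8]
opening: 0.54
grasp_force: 62.1
```

```bash
python3 go.py 580 45 15 92.8
```

```text
t 35.4 pos [580.1  40.4 130.4] yaw 92.7 tilt [ 0.001 -0.001 -1.   ] open 0.54 grip 62.1 F [-0.2 -0.  -0.8]
[580.0, 45.0, 15.0, 92.8] shift [0.11 0.   2.89] then turn -0.02
```

Emit:
carry_out(plan="0 0 0.3 0 0 0;0 0 0.5 0 0 0;0 0 0.6 0 0 0;0 0 0.6 0 0 0;0 0 0.5 0 0 0;0 0 0.3 0 0 0;0 0 0.1 0 0 0;0 0 0 0 0 0")

```text
time_s: 36.07
eef_pos: [0.5746, 0.0447, 0.0142]
eef_rot: [-0.001, 0.688, 0.725, -0.001]
wrist_force: [0.1, -0.1, -0.8]
opening: 0.539
grasp_force: 62.1
```

Emit:
carry_out(plan="0 0 0 0 0 0;0 0 0 0 0 0;0 0 0 0 0 0;0 0 0 0 0 0;0 0 -0.2 0 0 0;0 0 -0.5 0 0 0;0 0 -0.6 0 0 0;0 0 -0.7 0 0 0", claw=-0.44)

```text
time_s: 36.73
eef_pos: [0.5755, 0.0443, 0.0968]
eef_rot: [-0.001, 0.689, 0.725, -0.001]
wrist_force: [0.1, -0.6, 0.5]
opening: 0.72
grasp_force: 0.0
```

Emit:
carry_out(plan="0 0 -0.6 0 0 0;-0.5 -0.5 -0.3 0 0 0;-0.9 -1 0 0 0 0;-0.9 -1 0 0 0 0;-0.9 -1 0 0 0 0;-0.9 -0.6 0 0 0 0;-0.9 0 0 0 0 0;-0.9 0 0 0 0 0", claw=0)

```text
time_s: 37.4
eef_pos: [0.4504, -0.1742, 0.1334]
eef_rot: [0.001, 0.689, 0.725, 0.0]
wrist_force: [0.5, 0.6, 0.3]
opening: 0.5
grasp_force: 0.0
```

```bash
python3 go.py 632 -166 125 92.8;python3 -c "
from h import *
c=cam('top','top6');cv2.imwrite('pics/t6.png',cv2.resize(c['pixels'][140:280,190:390,::-1],None,fx=4,fy=4,interpolation=2))
for n in ('top','side'):
    for r in pieces(cam(n),(200,520,170,400)): print(*r)"
```

```text
t 37.4 pos [ 450.4 -174.2  133.4] yaw 93.0 tilt [ 0.001 -0.001 -1.   ] open 0.5 grip 0.0 F [0.5 0.6 0.3]
[632.0, -166.0, 125.0, 92.8] shift [-0.03  4.55  0.21] then turn 0.03
[410. 355.] (257, -294) 126 107 23 [193 163 110]
[237. 337.] (309, 142) 89 30 17 [176 145  56]
[365. 305.] (385, -183) 157 44 15 [117  86  53]
[276. 231.] (577, 44) 89 62 42 [173 164 152]
[319. 226.] (588, -69) 89 65 45 [194 180 160]
[354. 206.] (640, -162) 90 50 24 [189 160 116]
[296. 190.] (685, -10) 95 218 31 [146 116  86]
[283. 399.] (414, 433) 28 69 64 [167 158 146]
[284. 269.] (581, 31) 94 76 49 [222 211 185]
[295. 244.] (593, -82) 93 83 51 [240 230 195]
[258. 249.] (690, -25) 94 214 37 [160 123  83]
[378. 234.] (368, -220) 107 116 91 [ 97 100  91]
[293. 216.] (654, -204) 112 66 32 [246 215 129]
[218. 198.] (911, -198) 163 80 77 [ 93 119  34]
[235. 194.] (875, -233) 116 68 30 [143 181  32]
[242. 181.] (884, -312) 167 95 46 [ 56 123  38]
```

View pics/t6.png

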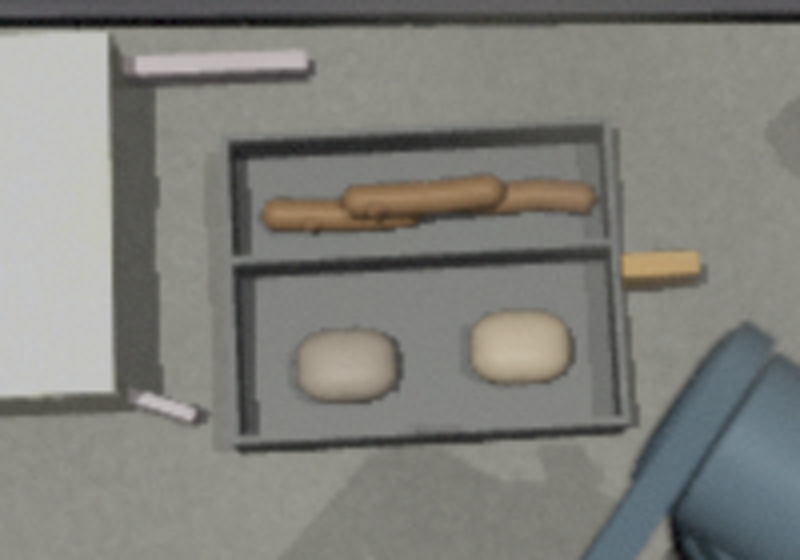

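The crop shows both stones in the wide compartment at (347,365) and (520,347), and all three sticks in the narrow one. The handle is at (622-700, 252-278) and the rail runs from (135,77) to (308,70). Next I'll measure the bay and tray poses.

```bash
python3 -c "
from h import *
c=cam('top')
f=lambda uv,z:(ray(c,[(u/4+190,v/4+140) for u,v in uv],z)[:,:2]*1000).round(1).tolist()
print('rail inner',f([(135,77),(308,70)],.03),'rail outer',f([(135,57),(308,50)],.03))
print('lead',f([(135,390),(195,408)],.03))
print('roof',f([(110,33),(115,393)],.084))
print('rim',f([(230,143),(603,125),(631,424),(238,448)],.05))
print('handle',f([(622,265),(700,262)],.06), f([(661,252),(661,278)],.06))
print('cam',(-c['R'].T@c['t']).round(3))
s=cam('side');m=lambda u,z:(ray(s,u,z)[:,:2]*1000).round(1).tolist()
cv2.imwrite('pics/s6.png',cv2.resize(s['pixels'][200:390,140:330,::-1],None,fx=3.1,fy=3.1,interpolation=2))
"
```

```text
rail inner [[764.5, 178.3], [768.5, 65.8]] rail outer [[778.0, 178.5], [782.0, 65.8]]
lead [[558.2, 175.8], [546.2, 137.6]]
roof [[776.0, 185.8], [548.0, 179.6]]
rim [[714.2, 114.2], [724.3, -124.6], [530.5, -138.3], [517.8, 108.1]]
handle [[630.3, -134.0], [631.8, -183.3]] [[638.5, -158.8], [621.7, -158.4]]
cam [ 0.357 -0.024  1.319]
```

View pics/s6.png

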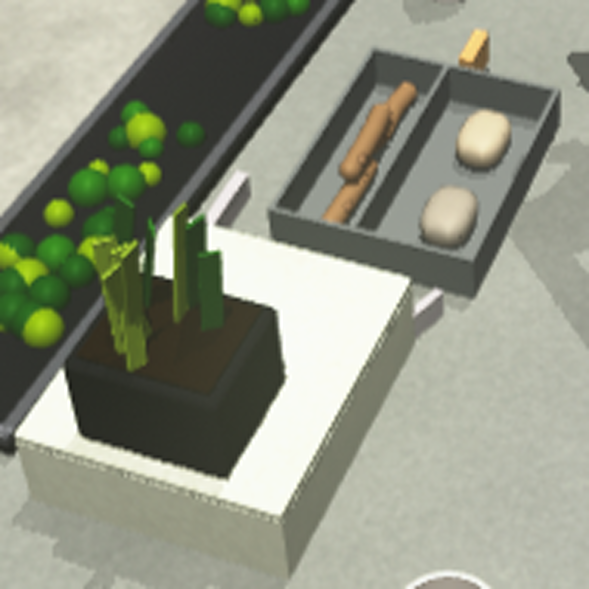

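The side crop confirms the sorting, and the bay mouth and both guides are clear. My estimates are bay mouth centre (662,183) with yaw 91.8°, and tray centre (622,-10) with yaw about 92.8°. I'll grip the handle.

Emit:
carry_out(plan="0.06 0.4 0 0 0 0;0 0.8 0 0 0 0;0 0.8 0 0 0 0;0 0.8 0 0 0 0;0 0.8 0 0 0 0;0 0.6 0 0 0 0;0 0.3 0 0 0 0;0 0 0 0 0 0")

```text
time_s: 38.32
eef_pos: [0.6332, -0.1586, 0.132]
eef_rot: [0.0, 0.687, 0.727, 0.0]
wrist_force: [-0.4, -0.1, -0.1]
opening: 0.503
grasp_force: 0.0
```

```bash
python3 go.py 631 -165 22 92.8
```

```text
t 38.32 pos [ 633.2 -158.6  132. ] yaw 93.2 tilt [ 0.001  0.    -1.   ] open 0.5 grip 0.0 F [-0.4 -0.1 -0.1]
[631.0, -165.0, 22.0, 92.8] shift [-0.16 -0.06  2.75] then turn 0.07
```

Emit:
carry_out(plan="-0.16 -0.06 0.2 0 0 0;0 0 0.5 0 0 0;0 0 0.5 0 0 0;0 0 0.5 0 0 0;0 0 0.5 0 0 0;0 0 0.35 0 0 0;0 0 0.15 0 0 0;0 0 0 0 0 0")

```text
time_s: 38.98
eef_pos: [0.627, -0.1669, 0.0222]
eef_rot: [-0.002, 0.688, 0.725, -0.001]
wrist_force: [-1.4, 0.0, -0.3]
opening: 0.497
grasp_force: 0.0
```

Emit:
carry_out(plan="0 0 0 0 0 0;0 0 0 0 0 0;0 0 0 0 0 0;0 0 0 0 0 0;0 0 0 0 0 0;0 0 0 0 0 0;0 0 0 0 0 0;0 0 0 0 0 0", claw=1)

```text
time_s: 39.65
eef_pos: [0.6304, -0.1681, 0.0258]
eef_rot: [0.001, 0.689, 0.725, 0.001]
wrist_force: [2.5, 1.3, 5.3]
opening: 0.179
grasp_force: 59.6
```

```bash
python3 go.py 671 -165 22 92.8
```

```text
t 39.65 pos [ 630.4 -168.1   25.8] yaw 92.9 tilt [ 0.003 -0.001 -1.   ] open 0.18 grip 59.6 F [2.5 1.3 5.3]
[671.0, -165.0, 22.0, 92.8] shift [0.02 1.02 0.1 ] then turn 0.03
```

Emit:
carry_out(plan="0 0.1 0 0 0 0;0 0.15 0 0 0 0;0 0.15 0 0 0 0;0 0.15 0 0 0 0;0 0.15 0 0 0 0;0 0.15 0 0 0 0;0 0.15 0 0 0 0.1;0 0.05 0 0 0 0.1")

```text
time_s: 40.32
eef_pos: [0.6696, -0.1655, 0.0257]
eef_rot: [-0.001, 0.695, 0.719, -0.002]
wrist_force: [-14.5, 1.0, 16.0]
opening: 0.18
grasp_force: 59.8
```

```bash
python3 go.py 673 -163 22 91.8; python3 -c "
from h import *
c=cam('top');cv2.imwrite('pics/t7.png',cv2.resize(c['pixels'][140:280,190:390,::-1],None,fx=4,fy=4,interpolation=2))
for r in pieces(c,(200,400,170,270)): print(*r)"
```

```text
t 40.32 pos [ 669.6 -165.5   25.7] yaw 92.0 tilt [-0.004 -0.001 -1.   ] open 0.18 grip 59.8 F [-14.5   1.   16. ]
[673.0, -163.0, 22.0, 91.8] shift [0.06 0.09 0.09] then turn 0.04
[275. 217.] (614, 46) 90 62 42 [157 146 133]
[310. 212.] (626, -44) 167 42 20 [186 174 151]
[291. 177.] (720, 1) 96 197 32 [146 116  86]
```

View pics/t7.png

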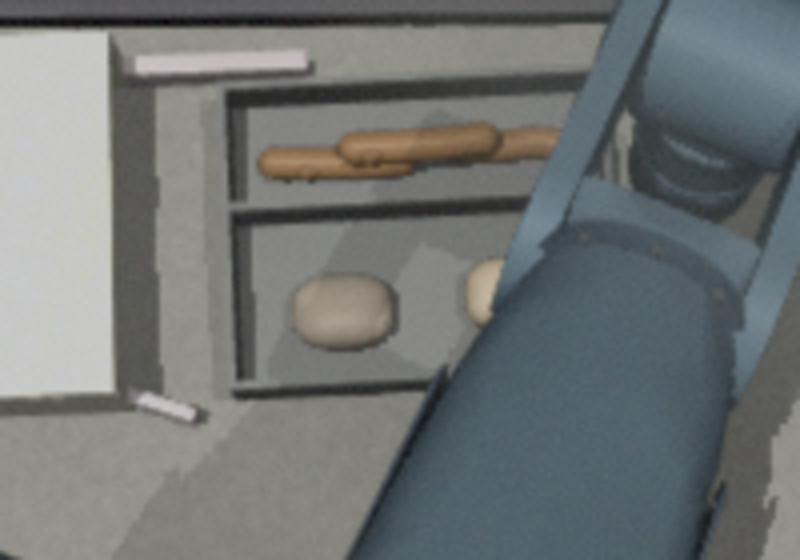

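The crop shows the tray moved across cleanly. Its rim front corners are at (228,92) and (237,395), and the far edge runs on to (590,75). Next I'll check it against the bay axis.

```bash
python3 -c "
from h import *
c=cam('top')
P=ray(c,[(u/4+190,v/4+140) for u,v in [(228,92),(590,75),(237,395),(440,383),(230,143),(238,448)]],.05)[:,:2]*1000
print(P.round(1))
a=np.radians(91.8);o=np.array([662,183]);B=np.array([[np.cos(a),np.sin(a)],[-np.sin(a),np.cos(a)]])
print(((P-o)@B.T).round(1))
"
```

```text
[[ 747.8  115.6]
 [ 757.5 -116.9]
 [ 551.3  108.9]
 [ 557.7  -18.5]
 [ 714.2  114.2]
 [ 517.8  108.1]]
[[ -70.   -83.7]
 [-302.7  -86. ]
 [ -70.6  113. ]
 [-198.2  110.6]
 [ -70.5  -50. ]
 [ -70.3  146.5]]
```

Emit:
carry_out(plan="0 0.1 -0.05 0 0 0;0 0.12 -0.03 0 0 0;0 0.05 0 0 0 0.07;0 0 0 0 0 0.07;0.1 0 0 0 0 0;0.15 0 0 0 0 0;0.15 0 0 0 0 0;0.1 0 0 0 0 0")

```text
time_s: 41.08
eef_pos: [0.6791, -0.1474, 0.0263]
eef_rot: [-0.001, 0.7, 0.714, -0.003]
wrist_force: [-9.0, -11.0, -2.1]
opening: 0.176
grasp_force: 60.2
```

```bash
python3 go.py 673 -163 22 91.8; python3 -c "
from h import *
c=cam('top');cv2.imwrite('pics/t8.png',cv2.resize(c['pixels'][140:280,190:390,::-1],None,fx=4,fy=4,interpolation=2))
# tray inner-edge search: dark-wall transitions along columns of the crop
g=cv2.cvtColor(c['pixels'],cv2.COLOR_RGB2GRAY).astype(int)
for u in (252,262,272,282,292): print(u,'far',g[150:176,u].tolist(),'near',g[224:246,u].tolist())
"
```

```text
t 41.08 pos [ 679.1 -147.4   26.3] yaw 91.1 tilt [-0.005 -0.003 -1.   ] open 0.18 grip 60.2 F [ -9.  -11.   -2.1]
[673.0, -163.0, 22.0, 91.8] shift [-0.39 -0.16  0.11] then turn -0.13
252 far [145, 147, 153, 182, 186, 146, 115, 70, 52, 45, 41, 58, 102, 125, 130, 132, 132, 130, 131, 129, 132, 131, 113, 116, 130, 145] near [133, 131, 124, 119, 118, 124, 132, 116, 70, 48, 57, 123, 134, 133, 131, 131, 131, 132, 133, 133, 133, 131]
262 far [145, 150, 167, 183, 167, 135, 97, 60, 46, 48, 46, 72, 119, 131, 130, 131, 132, 132, 131, 132, 131, 130, 112, 115, 129, 142] near [119, 118, 120, 119, 121, 119, 118, 81, 51, 43, 68, 120, 127, 128, 134, 130, 131, 132, 132, 130, 133, 133]
272 far [146, 147, 145, 143, 136, 127, 78, 46, 46, 48, 54, 91, 124, 129, 131, 131, 133, 130, 110, 116, 125, 137, 138, 123, 109, 87] near [117, 119, 121, 118, 120, 120, 116, 71, 43, 53, 101, 127, 131, 131, 128, 129, 128, 129, 128, 128, 133, 132]
282 far [147, 147, 145, 141, 129, 113, 64, 51, 53, 44, 61, 118, 130, 132, 131, 131, 132, 130, 110, 119, 130, 143, 137, 119, 102, 84] near [133, 123, 119, 117, 120, 117, 91, 59, 45, 63, 121, 130, 131, 131, 130, 131, 130, 128, 129, 128, 129, 124]
292 far [145, 145, 144, 135, 128, 88, 62, 52, 56, 51, 75, 119, 128, 127, 116, 116, 112, 100, 103, 108, 118, 122, 114, 99, 84, 63] near [137, 135, 131, 131, 104, 68, 47, 37, 40, 68, 65, 55, 57, 61, 63, 67, 67, 69, 71, 76, 78, 77]
```

```bash
cat > chk.py <<'E'
from h import *
c=cam('top')
a=np.radians(91.8);o=np.array([662,183]);B=np.array([[np.cos(a),np.sin(a)],[-np.sin(a),np.cos(a)]])
g=cv2.cvtColor(c['pixels'],cv2.COLOR_RGB2GRAY).astype(float)
Q=[]
for u in range(246,300,3):
    col=g[222:250,u];k=np.where((col[:-1]<90)&(col[1:]>=90))[0]
    if len(k): k=k[-1];Q.append((u,222+k+(90-col[k])/(col[k+1]-col[k])))
P=(ray(c,Q,0)[:,:2]*1000-o)@B.T
print('near wall foot (bay x,y):',P.round(1)[::2].tolist())
E
python3 chk.py
```

```text
near wall foot (bay x,y): [[-57.4, 93.8], [-73.1, 94.2], [-88.7, 94.7], [-104.4, 95.3], [-120.1, 94.1], [-135.8, 94.2], [-151.4, 94.8], [-189.1, 133.8]]
```

The tray is parallel to the bay, with its near wall at bay y = 94.5 and its far side lightly on the guide rail. I'm pushing forward in stages.

Emit:
carry_out(plan="0.15 -0.05 0 0 0 0;0.25 -0.01 0 0 0 0;0.3 0 0 0 0 0;0.3 -0.01 0 0 0 0;0.3 0 0 0 0 0;0.3 -0.01 0 0 0 0;0.25 0 0 0 0 0;0.1 0 0 0 0 0")

```text
time_s: 41.85
eef_pos: [0.6754, -0.067, 0.0263]
eef_rot: [-0.001, 0.7, 0.714, -0.001]
wrist_force: [-3.8, -6.0, -3.8]
opening: 0.182
grasp_force: 59.1
```

```bash
python3 go.py 663 151 26 91.8; python3 chk.py
```

```text
t 41.85 pos [675.4 -67.   26.3] yaw 91.1 tilt [-0.003 -0.001 -1.   ] open 0.18 grip 59.1 F [-3.8 -6.  -3.8]
[663.0, 151.0, 26.0, 91.8] shift [ 5.45 -0.21  0.01] then turn -0.12
near wall foot (bay x,y): [[-57.4, 94.2], [-73.1, 94.3], [-88.7, 94.9], [-111.2, 127.5], [-127.1, 117.6], [-143.3, 102.0]]
```

Emit:
carry_out(plan="0.2 -0.01 0 0 0 0;0.35 0 0 0 0 0;0.4 -0.01 0 0 0 0;0.4 0 0 0 0 0;0.4 -0.01 0 0 0 0;0.4 0 0 0 0 0;0.35 -0.01 0 0 0 0;0.2 0 0 0 0 0")

```text
time_s: 42.57
eef_pos: [0.6718, 0.0413, 0.0263]
eef_rot: [-0.001, 0.7, 0.714, -0.001]
wrist_force: [-4.5, -7.0, -2.3]
opening: 0.175
grasp_force: 59.0
```

```bash
python3 go.py 663 151 26 91.8
```

```text
t 42.57 pos [671.8  41.3  26.3] yaw 91.1 tilt [-0.003 -0.001 -1.   ] open 0.18 grip 59.0 F [-4.5 -7.  -2.3]
[663.0, 151.0, 26.0, 91.8] shift [ 2.75 -0.17  0.01] then turn -0.12
```

Emit:
carry_out(plan="0.2 -0.01 0 0 0 0;0.3 -0.01 0 0 0 0;0.35 0 0 0 0 0;0.35 -0.01 0 0 0 0;0.35 0 0 0 0 0;0.3 -0.01 0 0 0 0;0.2 0 0 0 0 0;0.15 0 0 0 0 0")

```text
time_s: 43.23
eef_pos: [0.6687, 0.1285, 0.0262]
eef_rot: [-0.0, 0.7, 0.714, -0.002]
wrist_force: [-2.9, -6.8, -4.2]
opening: 0.179
grasp_force: 59.0
```

Emit:
carry_out(plan="0.08 0 0 0 0 0;0.08 0 0 0 0 0;0.08 0 0 0 0 0;0.06 0 0 0 0 0;0.06 0 0 0 0 0;0.05 0 0 0 0 0;0 0 0 0 0 0;0 0 0 0 0 0")

```text
time_s: 43.9
eef_pos: [0.6684, 0.1443, 0.0261]
eef_rot: [-0.001, 0.701, 0.714, -0.002]
wrist_force: [-3.2, -4.5, -2.8]
opening: 0.182
grasp_force: 59.0
```

```bash
python3 go.py 663 151 26 91.8
```

```text
t 43.9 pos [668.4 144.3  26.1] yaw 91.0 tilt [-0.003 -0.001 -1.   ] open 0.18 grip 59.0 F [-3.2 -4.5 -2.8]
[663.0, 151.0, 26.0, 91.8] shift [ 0.17 -0.13  0.  ] then turn -0.13
```

Nearly home. I'll push slowly until contact with the back.

Emit:
carry_out(plan="0.05 0 0 0 0 0;0.05 0 0 0 0 0;0.05 0 0 0 0 0;0.03 0 0 0 0 0;0.03 0 0 0 0 0;0 0 0 0 0 0;0 0 0 0 0 0;0 0 0 0 0 0")

```text
time_s: 44.57
eef_pos: [0.6694, 0.1488, 0.0266]
eef_rot: [0.002, 0.701, 0.713, -0.003]
wrist_force: [-3.0, -17.6, -3.2]
opening: 0.177
grasp_force: 59.9
```

Emit:
carry_out(plan="0.04 0 0 0 0 0;0.04 0 0 0 0 0;0.04 0 0 0 0 0;0 0 0 0 0 0;0 0 0 0 0 0;0 0 0 0 0 0;0 0 0 0 0 0;0 0 0 0 0 0")

```text
time_s: 45.23
eef_pos: [0.6696, 0.1491, 0.0267]
eef_rot: [0.003, 0.702, 0.713, -0.005]
wrist_force: [-3.2, -32.5, -0.2]
opening: 0.177
grasp_force: 60.7
```

The push force rose to 32 N with no further motion, so the tray is against the back. I'll ease off, release and rise.

Emit:
carry_out(plan="-0.06 0 0 0 0 0;-0.06 0 0 0 0 0;0 0 0 0 0 0;0 0 0 0 0 0;0 0 0 0 0 0;0 0 0 0 0 0;0 0 0 0 0 0;0 0 0 0 0 0")

```text
time_s: 45.9
eef_pos: [0.6697, 0.1491, 0.0266]
eef_rot: [0.002, 0.701, 0.713, -0.002]
wrist_force: [-0.8, -14.4, -2.6]
opening: 0.177
grasp_force: 59.8
```

Emit:
carry_out(plan="0 0 0 0 0 0;0 0 0 0 0 0;0 0 0 0 0 0;0 0 0 0 0 0;0 0 -0.2 0 0 0;0 0 -0.5 0 0 0;0 0 -0.6 0 0 0;0 0 -0.7 0 0 0", claw=0)

```text
time_s: 46.57
eef_pos: [0.6686, 0.154, 0.1074]
eef_rot: [-0.001, 0.701, 0.714, -0.001]
wrist_force: [0.9, 0.4, -0.1]
opening: 0.497
grasp_force: 0.0
```

Emit:
carry_out(plan="0 0 -0.8 0 0 0;0 -0.3 -0.8 0 0 0;-0.8 -0.8 0 0 0 0;-0.8 -1 0 0 0 0;-0.8 -1 0 0 0 0;-0.8 -1 0 0 0 0;-0.8 -1 0 0 0 0;-0.5 0 0 0 0 0")

```text
time_s: 47.23
eef_pos: [0.4945, -0.0029, 0.1703]
eef_rot: [-0.002, 0.7, 0.714, -0.002]
wrist_force: [0.7, 0.1, -1.2]
opening: 0.499
grasp_force: 0.0
```

```bash
python3 go.py; python3 -c "
from h import *
c=cam('top');s=cam('side')
for r in pieces(c,(180,300,150,260)): print(*r)
cv2.imwrite('pics/fin.png',np.hstack([cv2.resize(c['pixels'][100:360,90:350,::-1],(400,400)),cv2.resize(s['pixels'][180:400,130:350,::-1],(400,400))]))"
```

```text
t 47.23 pos [494.5  -2.9 170.3] yaw 91.1 tilt [-0.005  0.001 -1.   ] open 0.5 grip 0.0 F [ 0.7  0.1 -1.2]
[230. 194.] (676, 165) 90 55 27 [192 164 112]
```

View pics/fin.png

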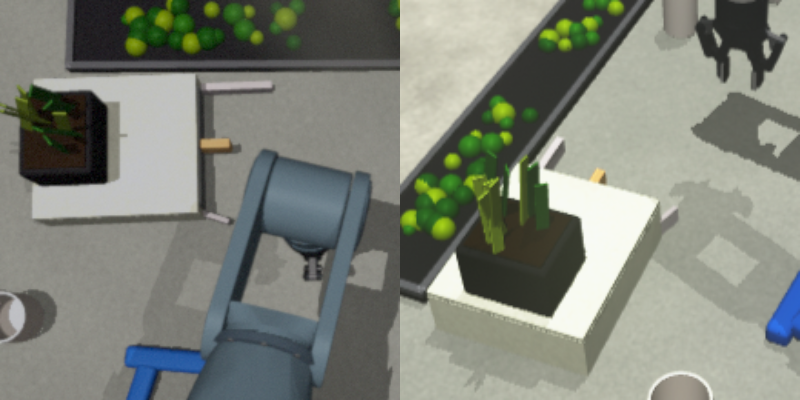

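The picture shows only the handle sticking out of the bay. Its outer end is at y≈132 mm against 133 expected, so the tray is fully home. The arm is clear, so I'm handing in.

```bash
python3 -c "
from bench import ctrl
print(ctrl.hand_in())"
```

```text
the job is handed in; nothing more can be done
None
```

The job is handed in: both stones are in the wide compartment, all three driftwood sticks are in the narrow one (one lies across the other two), and the tray is home against the back of the bay with only its handle outside; the second stick first caught on the tray's end wall, pushing the wrist force to about 69 N (limit 120 N), and I re-seated it.

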